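# Hold a mortar prism against the fence for an ultrasonic reading

### The arm

A 6-joint arm with a two-finger parallel gripper is mounted at the origin on the work surface. World frame = base frame: x ahead of the robot, y to its left, z up, the work surface at z = 0. Lengths are in m, angles in rad, forces in N, time in s.
With the tool pointing down it reaches from about 0.35 to 0.775 m from the base axis. Payload 5.5 kg.
Tool frame: the origin (TCP) lies midway between the tips of the shut fingers; the grasp point (between the pads) lies 19 mm behind it; x points along the fingers, y is the direction in which the jaws open and shut, and the axes are right-handed (so a half turn about x gives the same grasp; the last joint's range is limited). The gripper opens to 85 mm and grips with 20 to 120 N. Pads are 22 mm wide; open, the fingers measure 114 mm over their backs; the gripper's body (76 mm by 85 mm) begins 54 mm behind the grasp point. The pads swing forward as they close: fully open they stand 13 mm farther back than shut.
Start: joints at [-1.454, 0.313, 0.046, 1.304, 0, 1.431], TCP at [0.146, -0.556, 0.231] pointing down, gripper open.
Joint ranges: [-2.76, 2.76], [-0.86, 1.69], [-1.03, 1.26], [-2.2, 2.34], [-1.47, 1.5], [-3.14, 3.14]. Speed limits (rad/s): [2.57, 2.57, 3.14, 3.14, 3.14, 3.14].

### API

Orientations are given as a unit quaternion [w, x, y, z].
In Python, from workcell import env, optics, order, models gives the robot as it stands. The module is installed in compiled form; this text tells all that it offers.
- The arm moves only by the tool servo_tool, never from a script. Its argument "moves" is a list of rows, each a list of 5 numbers: the shift along the tool's x, y, z in cm, then the turn about the tool's x in rad, then the closure, from -1 (fully open) to 1 (shut). A call has exactly 10 rows; each row shifts and turns the commanded pose from where the row before left it, along the tool's axes as they then stand; what a row does not reach is not made up. A row lasts 1/8 s, in which the tool goes at most 62.5 mm and 10.7 degrees, less where a joint would pass 70% of its speed; a pose out of reach is approached as far as the arm can. A call is refused whole if a number of a shift passes 6.25 or a number of a turn 0.188, either way. A call with a gripper value outside its range is refused whole. The fingers move at their own pace and stop on an object; "grip_force" is the grip in N (left out, the last holds). Time passes only in rows, so rows that do not move let the fingers close, or fill a call up. It gives the time, the measured TCP pose, the force and the opening at its end, in the units of the state.
- env.get_state(): the state, without advancing time (a new reading comes with each control period).
- optics.read_camera(name): name is "scene" or "top" or "wrist"; returns a dict with "pixels" (480x640x3 uint8, blue, green, red), "vertical_fov" (degrees; the focal length in pixels is half the picture's height over the tangent of half this angle, whatever the lens; pixels are square), "cx", "cy" (the principal point, pixels), "k1" (the pictures are not rectified: a ray, as slopes to the right and down, at radius r is drawn at 1 + k1 r^2 times it, then the intrinsics apply), "extrinsics" (4x4, takes a point from world to camera coordinates). Camera axes: x right, y up, looking along -z (the intrinsics and any distortion apply to the point x, -y, -z); pixel columns grow to the right and rows downward; lengths in m; the calibration is good to about 2 mm. A picture is of the moment at which its call begins. There is no depth.
- order.hand_in(): hands the job in, once; it reports no verdict.
Trained networks look in a picture, given as the dict that the camera call returned (one of the last four; its "shot" number tells which), for a name from the list of things; names that differ only in an ending like _2 or _b are one class to them, and where a whole thing is asked for, a point or a joint stands for the part that bears it (a point fixed in the world has none). Each returns a list of dicts, best first, with "conf" (0 to 1); they miss things now and then, are a little off and sometimes report something else, mostly with a low value. They report only what shows in the picture. A call takes as long as a camera call.
- models.outline_of(name, picture): "pixels" (480x640 bool, what is visible of it) and "location" ([column, row] in pixels, amid what is visible of it).
- models.pinpoint(name, picture): "location" ([column, row] in pixels: a listed point, or the origin of a listed thing).
The state is a dict: "clock": time; "joint_pos": joint angles; "qvel": joint speeds; "tau": joint torques, N m; "tcp_pos": TCP position; "orientation": TCP orientation; "wrist_force": force on the tool from outside, world axes, zero at the start; "ft_torque": the same for the moment, N m; "finger_gap": finger opening in m.
Only numpy, scipy, OpenCV 4.12 (cv2) and the standard library are available. Lean on these libraries where they do the work, as an engineer would, in place of code of your own. Each camera call takes 0.05 s, during which the arm holds its last target.

### The job

Get the mortar prism on the blue bed ready for its ultrasonic reading. First put the red stop pin fully down into the brass-ringed hole of the bed and let go of it; then bring the prism up so that its end meets the pin and its long side lies flush on the aluminium fence, pushing the brass transducer in. Finish while still holding it there, pressing it firmly both down on the bed and into the fence (about 15 N down and 10 N into the fence is right), and leave the other things on the bench where they are.

Things in the scene. Friction and masses are not known exactly. Their poses are not given: they have to be found in the camera images.
- jig: The measuring jig, fixed to the bench. Origin: centre of its underside, on the bench. Its x axis points across the bed towards the fence, y along the fence, z up. Its pieces bed, fence and transducer are described below; all offsets are in mm in this frame.
- bed: Blue steel bed plate of the jig, 260 (x) by 280 (y) by 30 thick, same origin and axes as the jig; its top face is at z = 30. Pressing the prism down adds friction here that takes up part of a sideways push, so the prism slides best before it is pressed down; likewise friction on the fence takes up part of a downward push.
- fence: Low aluminium fence screwed on the bed along its far side, same origin and axes as the jig: a bar 20 thick (x = 75 to 95; its face towards the prism is the plane x = 75), from y = -130 to 130, top at z = 48, so 18 above the bed. A black holder for the transducer (35 by 40, 16 high) sits behind it. The upper 22 of the prism stand clear above the fence.
- transducer (a joint): Sprung brass transducer, a round face 16 in diameter that comes out of the fence face by 6 at y = -10, z = 39.5 of the jig frame and slides along jig +x. Value in m: 0 = fully out, 0.006 = level with the fence face (a prism flush on the fence reads about 0.006). Its light spring pushes back with 1.5 N when out and 3 N when level with the face.
- hole (a point): Mouth (centre, at the bed's top face) of the vertical through hole for the stop pin, 12 in diameter, 30 deep, ringed in brass; at x = 50, y = -100 of the jig frame.
- prism: The grey mortar prism to be measured, 40 (x) by 160 (y) by 40 (z), 0.48 to 0.66 kg, lying loose on the bed, askew and away from the fence. Origin: centre of its underside; y along its length. Flush on the fence with its end against the seated pin, its origin is at x = 55, y = -10, z = 30 of the jig frame, long sides parallel to the fence.
- pin: Stop pin, standing upright in the wooden stand at the start. Steel shank 10 in diameter and 26 long with a chamfered foot, below a red round grip 20 in diameter and 50 high whose underside is the shoulder. Origin: centre of the foot of the shank, z up along the pin; the shoulder is at z = 26, the top at z = 76. Seated, the shoulder rests on the bed. About 90 g.
- stand: Wooden stand, fixed, 60 by 60 by 35 high, with a 14 hole in its middle in which the pin stands, shoulder on the stand's top. Origin: centre of its underside. It stands to the left or right of the jig.
- bottle: Bystander: clear gel bottle with yellow label and blue pump head, 60 in diameter, 146 high, loose. Origin: centre of its underside. It stands on the other side of the jig from the stand.
- slug: Bystander: brass reference slug, 22 in diameter, 30 high, standing loose on the bed near its corner on the side away from the fence. Origin: centre of its underside.
- spare_a: Bystander: another mortar prism, 40 by 160 by 40, lying on the bench to the right. Origin: centre of its underside.
- spare_b: Bystander: another mortar prism, 40 by 160 by 40, lying on the bench to the right. Origin: centre of its underside.
- brush: Bystander: hand brush lying on the bench to the right, near the robot. Origin: centre of its underside.
- tin: Bystander: round steel tin, 66 in diameter, 50 high, on the bench at the far right. Origin: centre of its underside.

How it is judged:
By the outcome, as a careful person would: the job done as asked, in the order asked, and still so for the second after the job is handed in, while the arm keeps its last pose, push and grip.
It also fails if it takes over 70 s, if anything falls off the work surface, if the arm or the gripper's body presses on something with over 40 N, if the wrist force passes 120 N, or if a joint passes its speed limit or range.

## Working session

There is one attempt and no reset: what is moved stays moved. The work goes in short steps, Python scripts to look and compute and a tool call to move; the robot and the scene stay as the last step left them, time stands still between calls to the robot, and variables do not carry over. Pictures are saved under pics/ and viewed, and the job is handed in when it is done.

Besides the shell and the picture viewer there is one more tool, called in YAML: its name, and indented under it one key for each argument. servo_tool: Moves the arm, as the interface text tells. Its arguments: {"type":"object","properties":{"moves":{"type":"array"},"grip_force":{"type":"number"}},"required":["moves"]}

```bash
mkdir -p pics
cat > h.py <<'E'
import numpy as np, cv2
from workcell import env, optics, order, models
def cam(n): return optics.read_camera(n)
def save(p,f): cv2.imwrite('pics/'+f,p['pixels'])
def K(p):
    f=240/np.tan(np.radians(p['vertical_fov'])/2); return f
def ray(p,uv):
    f=K(p); d=np.array([(uv[0]-p['cx'])/f,(uv[1]-p['cy'])/f]); k=p['k1']; s=d.copy()
    for _ in range(30): s=d/(1+k*(s@s))
    E=np.array(p['extrinsics']); R=E[:3,:3];t=E[:3,3]
    return -R.T@t, R.T@np.array([s[0],-s[1],-1.])
def atz(p,uv,z):
    o,d=ray(p,uv); return o+d*(z-o[2])/d[2]
def proj(p,X):
    E=np.array(p['extrinsics']); c=E[:3,:3]@np.asarray(X)+E[:3,3]
    s=np.array([c[0],-c[1]])/-c[2]; s=s*(1+p['k1']*(s@s)); return s*K(p)+[p['cx'],p['cy']]
E
python3 - <<'E'
from h import *
print(env.get_state())
for n in ['scene','top','wrist']:
    p=cam(n); save(p,n+'0.png'); print(n,p['vertical_fov'],p['cx'],p['cy'],p['k1'],np.array(p['extrinsics']).round(3).tolist())
E
```

```text
{'clock': 0.0, 'joint_pos': array([-1.45359502e+00,  3.14039873e-01,  4.49681103e-02,  1.30361453e+00,
        2.68377018e-05,  1.43119826e+00]), 'qvel': array([-1.09583481e-03, -2.07884612e-04,  1.41841434e-05, -1.07487627e-03,
       -6.96410853e-04,  1.04106988e-03]), 'tau': array([-2.75249258e-03, -4.80628073e+01,  2.98531759e+01,  1.90891419e-02,
       -3.90704108e-04,  2.91028215e-06]), 'tcp_pos': array([ 0.14598009, -0.5556214 ,  0.23038199]), 'orientation': array([ 0.08987491,  0.70130259,  0.09121103, -0.70126865]), 'wrist_force': array([1.31308371, 0.24851522, 0.47948555]), 'ft_torque': array([ 0.02512   ,  0.0468435 , -0.00301723]), 'finger_gap': 0.0852061351790373}
scene 49.370899063501305 322.2980461095698 237.02064794209272 -0.14223342361158697 [[-0.333, 0.943, 0.012, 0.267], [-0.654, -0.24, 0.718, 0.209], [0.68, 0.231, 0.696, -1.512], [0.0, 0.0, 0.0, 1.0]]
top 57.998058994383946 319.1910941112905 233.66991208085534 -0.08074392702676284 [[-0.011, -1.0, 0.015, -0.132], [0.994, -0.009, 0.111, -0.461], [-0.111, 0.016, 0.994, -1.25], [0.0, 0.0, 0.0, 1.0]]
wrist 60.77983620114423 317.06951230178936 239.03503586892663 -0.024241286830816958 [[0.253, -0.967, -0.002, -0.574], [0.928, 0.244, -0.282, 0.037], [0.274, 0.07, 0.959, -0.38], [0.0, 0.0, 0.0, 1.0]]
```

View pics/scene0.png

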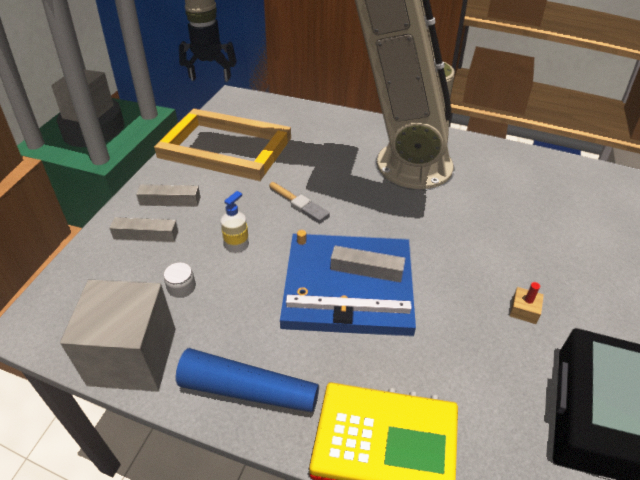

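View pics/top0.png

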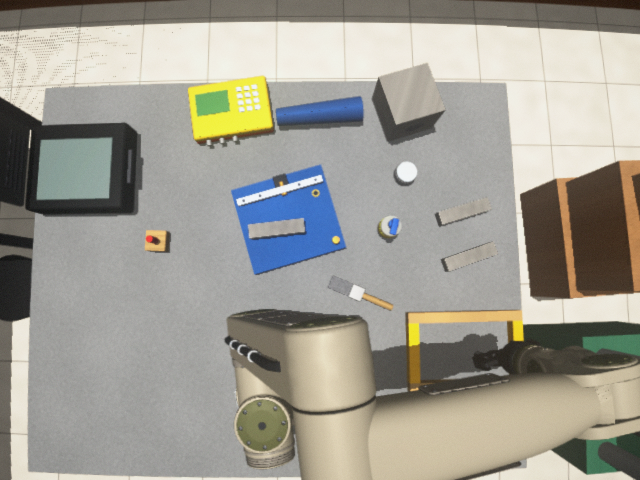

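The top view shows the jig near (288,220), rotated, with the prism at (277,228), the hole at (316,193), the slug at (336,240) and the pin stand at (156,240). Next I'll measure these.

Run:
```python
from h import *
T=cam('top'); S=cam('scene')
for n,p in (('top',T),('scene',S)):
    for name in ['jig','bed','fence','hole','prism','pin','stand','slug','bottle']:
        try:
            r=models.pinpoint(name,p)
            print(n,name,'pin',[(np.round(x['location'],1).tolist(),round(x['conf'],2)) for x in r[:2]])
        except Exception as e: print(n,name,e)
        if name=='hole': continue
        o=models.outline_of(name,p)
        for x in o[:1]:
            m=x['pixels'].astype(np.uint8)
            print('   outl',np.round(x['location'],1),round(x['conf'],2),m.sum(),[np.round(v,1).tolist() for v in cv2.minAreaRect(cv2.findNonZero(m))[:2]],round(cv2.minAreaRect(cv2.findNonZero(m))[2],1))
a=cv2.resize(T['pixels'][150:290,130:350],None,fx=3.6,fy=3.6,interpolation=cv2.INTER_CUBIC);cv2.imwrite('pics/topc.png',a)
a=cv2.resize(S['pixels'][220:340,270:550],None,fx=2.8,fy=2.8,interpolation=cv2.INTER_CUBIC);cv2.imwrite('pics/scenec.png',a)
```

```text
top jig pin [([288.1, 221.5], 0.81), ([458.7, 212.0], 0.25)]
   outl [294.9 212.8] 0.25 7544 [[287.6, 218.2], [89.7, 96.7]] 73.2
top bed pin [([288.0, 219.3], 0.61), ([467.9, 258.8], 0.27)]
   outl [290.  217.7] 0.81 6405 [[288.2, 218.6], [88.1, 96.2]] 73.7
top fence pin []
   outl [280.5 187.2] 0.79 793 [[278.0, 184.7], [19.0, 87.8]] 74.1
top hole pin [([317.3, 191.3], 0.79), ([159.4, 243.4], 0.71)]
top prism pin [([273.8, 226.1], 0.8)]
   outl [273.7 226.5] 0.73 814 [[276.3, 228.2], [15.3, 55.7]] 83.3
top pin pin [([159.3, 245.4], 0.48), ([465.5, 257.9], 0.36)]
   outl [286.1 216.9] 0.44 7654 [[287.8, 218.5], [89.8, 96.8]] 73.7
top stand pin [([460.7, 211.7], 0.16)]
   outl [158.8 243. ] 0.55 369 [[156.4, 240.4], [22.4, 21.1]] 4.1
top slug pin [([335.1, 240.3], 0.63)]
top bottle pin [([386.6, 226.8], 0.59)]
   outl [387.1 226.4] 0.84 430 [[388.9, 227.3], [20.1, 24.6]] 63.4
scene jig pin [([341.8, 286.1], 0.89)]
   outl [339.4 295.6] 0.97 10282 [[349.4, 284.7], [135.2, 96.7]] 2.7
scene bed pin [([349.8, 282.2], 0.62), ([525.2, 309.2], 0.25)]
   outl [340.2 285.5] 0.85 8327 [[349.6, 284.3], [135.3, 96.3]] 3.2
scene fence pin [([349.5, 287.2], 0.94), ([147.3, 238.1], 0.35)]
   outl [349.1 307.6] 0.95 1827 [[347.7, 310.2], [124.5, 26.0]] 3.0
scene hole pin [([301.3, 289.1], 0.59)]
scene prism pin [([365.6, 270.1], 0.81)]
scene pin pin [([524.8, 305.9], 0.6)]
   outl [528.9 294.8] 0.51 176 [[532.1, 292.4], [9.1, 21.0]] 20.6
scene stand pin [([523.0, 308.0], 0.78), ([178.4, 289.9], 0.67)]
   outl [523.5 305. ] 0.59 756 [[526.8, 305.2], [31.3, 31.6]] 18.4
scene slug pin [([301.1, 241.3], 0.53), ([147.5, 237.5], 0.47)]
   outl [299.6 238.6] 0.4 120 [[301.5, 237.5], [13.0, 9.0]] 90.0
scene bottle pin [([234.4, 240.7], 0.66), ([525.6, 310.4], 0.36)]
   outl [231.9 228.1] 0.55 1146 [[233.1, 222.4], [59.5, 25.9]] 82.9
```

View pics/topc.png

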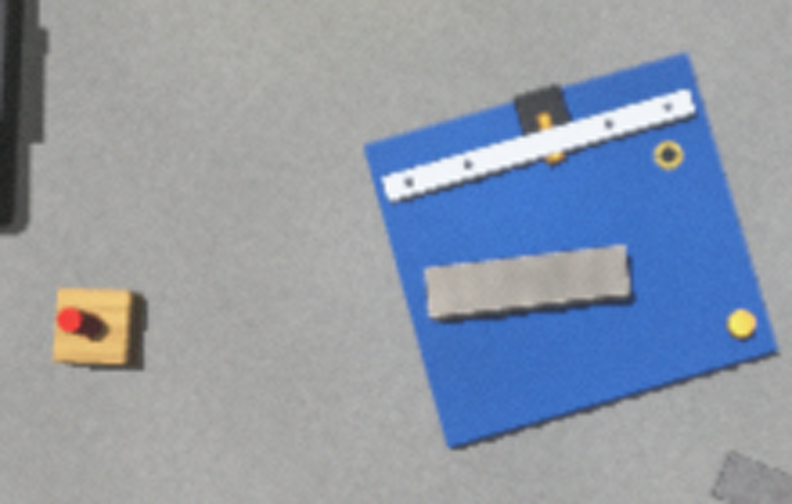

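View pics/scenec.png

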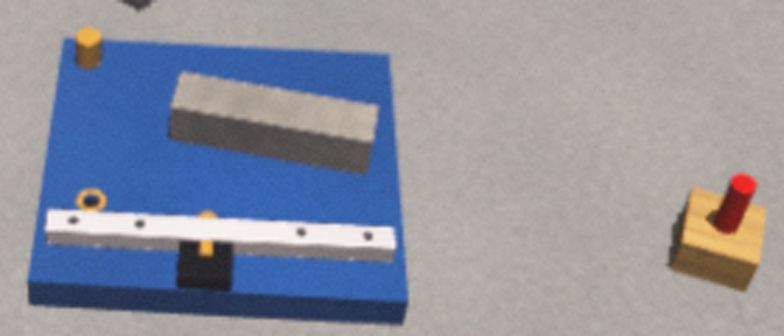

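```bash
cat >> h.py <<'E'
from scipy.optimize import least_squares
def J(q,P): # q=x,y,yaw ; P local
    c,s=np.cos(q[2]),np.sin(q[2]); P=np.atleast_2d(P)
    return np.c_[q[0]+c*P[:,0]-s*P[:,1], q[1]+s*P[:,0]+c*P[:,1], P[:,2]]
def fit(q0,obs): # obs: (pic, local pts, px)
    def f(q): return np.concatenate([(np.array([proj(p,X) for X in J(q,L)])-px).ravel() for p,L,px in obs])
    r=least_squares(f,q0,x_scale=[.01,.01,.01],loss='soft_l1'); return r.x, r.fun.reshape(-1,2)
E
python3 - <<'E'
from h import *
T=cam('top'); S=cam('scene')
ct=lambda a: (np.array(a,float)+.5)/3.6-.5+[130,150]
cs=lambda a: (np.array(a,float)+.5)/2.8-.5+[270,220]
bed=np.array([[130,140,30],[130,-140,30],[-130,-140,30],[-130,140,30]])/1e3
fe=np.array([[95,130,48],[95,-130,48],[75,-130,48],[75,130,48]])/1e3
ho=np.array([[50,-100,30]])/1e3
oT=[(T,bed,ct([[365,145],[687,54],[777,352],[451,447]])),(T,fe,ct([[383,180],[690,90],[694,112],[391,200]])),(T,ho,ct([[669,155]]))]
oS=[(S,bed[1:],cs([[28,283],[64,39],[388,54]])),(S,fe,cs([[394,248],[45,233],[47,211],[394,229]])),(S,ho,cs([[91,200]]))]
for o in (oT,oS,oT+oS):
    q,r=fit([.46,-.03,.27],o); print(q,abs(r).max(),r.round(1).tolist() if len(o)<4 else '')
    print(' hole',J(q,ho)[0])
pr=np.array([[20,80,70],[20,-80,70],[-20,-80,70],[-20,80,70]])/1e3
pT=[(T,pr,ct([[425,268],[626,247],[631,298],[430,316]]))]
pS=[(S,pr,cs([[374,138],[172,107],[183,73],[378,103]]))]
for o in (pT,pS,pT+pS):
    q,r=fit([.43,-.03,.1],o); print('prism',q,abs(r).max())
# stand top corners z=.035, unknown labels
st=np.array([[30,30,35],[30,-30,35],[-30,-30,35],[-30,30,35]])/1e3
sT=[(T,st,ct([[58,289],[131,289],[130,363],[54,362]]))]
sS=[(S,st,cs([[757,249],[679,232],[695,190],[764,212]]))]
for o in (sT,sS,sT+sS):
    q,r=fit([.43,.3,.0],o); print('stand',q,abs(r).max())
print('pintop T',atz(T,ct([69,320]),.085),'S',atz(S,cs([743,184]),.085))
print('slug', atz(T,ct([741,324]),.06),atz(S,cs([89,35]),.06))
print('bottle',atz(T,[388.,228],.1))
E
```

```text
[ 0.50510436 -0.04503066  0.27745228] 0.7941673686585489 [[-0.3, 0.2], [0.4, -0.5], [0.7, -0.3], [-0.8, 0.5], [-0.1, -0.6], [-0.2, -0.1], [0.6, 0.1], [-0.5, 0.4], [0.2, 0.3]]
 hole [ 0.5805828  -0.12751099  0.03      ]
[ 0.50397843 -0.04335807  0.28121015] 0.8231232815307976 [[-0.2, -0.1], [-0.6, -0.0], [0.1, 0.3], [0.5, 0.4], [-0.0, -0.7], [0.3, -0.3], [-0.0, -0.4], [-0.1, 0.8]]
 hole [ 0.57976629 -0.12555418  0.03      ]
[ 0.5044858  -0.04388019  0.27897692] 1.1042942112587468 
 hole [ 0.58008991 -0.12624535  0.03      ]
prism [ 0.47164443 -0.01404437  0.08866615] 0.29899355823576457
prism [ 0.46817021 -0.01179838  0.13578423] 0.7624265783546775
prism [ 0.46984866 -0.01264838  0.11247819] 1.5768662008031527
stand [ 0.44376755  0.34505608 -0.01011315] 0.582082990581938
stand [ 0.43587461  0.34689892 -0.11631105] 4.411153641458895
stand [ 0.44271616  0.34605925 -0.04928034] 6.335047778216165
pintop T [0.44341459 0.34619052 0.085     ] S [0.4414132 0.3471603 0.085    ]
slug [ 0.43774965 -0.18267623  0.06      ] [ 0.43474586 -0.18231923  0.06      ]
bottle [ 0.46505781 -0.32791657  0.1       ]
```

```bash
cat >> h.py <<'E'
from scipy.spatial.transform import Rotation as Ro
def tool():
    s=env.get_state(); w,x,y,z=s['orientation']; return s,np.array(s['tcp_pos']),Ro.from_quat([x,y,z,w]).as_matrix()
def plan(target,ydir=None):
    """print tool-frame delta (cm) to TCP target, turn about tool x so tool y is parallel to ydir (world angle)"""
    s,p,R=tool(); print('clk',round(s['clock'],2),'tcp',p.round(4),'tooly ang',round(np.arctan2(R[1,1],R[0,1]),4),'x',R[:,0].round(3),'F',np.round(s['wrist_force'],1),'gap',round(s['finger_gap'],4),'j',np.round(s['joint_pos'],2))
    a=0
    if target is not None: print(' delta cm (pre-turn axes)',(R.T@(np.array(target)-p)*100).round(2))
    if ydir is not None:
        a=np.arctan2(R[1,1],R[0,1]); d=[(ydir-a+k*np.pi+np.pi/2)%np.pi-np.pi/2 for k in (0,)]
        t=-d[0]; print(' turn about tool x',round(t,4))
        if target is not None:
            R2=R@Ro.from_rotvec([t,0,0]).as_matrix(); print(' delta post-turn',(R2.T@(np.array(target)-p)*100).round(2))
E
python3 - <<'E'
from h import *
plan([.4425,.3465,.13],.279+np.pi/2)
E
```

```text
clk 2.05 tcp [ 0.1461 -0.5562  0.2313] tooly ang -1.314 x [ 0. -0. -1.] F [ 0.3 -0.5  0.2] gap 0.0855 j [-1.45  0.31  0.05  1.3   0.    1.43]
 delta cm (pre-turn axes) [ 10.13 -79.78 -51.6 ]
 turn about tool x -0.0222
 delta post-turn [ 10.13 -78.61 -53.36]
```

servo_tool:
  moves:
    - [0,-3.6,-4.1,0,-1]
    - [0,-3.6,-4.1,0,-1]
    - [0,-3.6,-4.1,0,-1]
    - [0,-3.6,-4.1,0,-1]
    - [0,-3.6,-4.1,0,-1]
    - [0,-3.6,-4.1,0,-1]
    - [0,-3.6,-4.1,0,-1]
    - [0,-3.6,-4.1,0,-1]
    - [0,-3.6,-4.1,0,-1]
    - [0,-3.6,-4.1,0,-1]

```text
clock: 3.3
tcp_pos: [0.4521, -0.1023, 0.2316]
orientation: [0.091, 0.702, 0.09, -0.701]
wrist_force: [-0.4, -1.2, -0.3]
finger_gap: 0.0857
```

servo_tool:
  moves:
    - [0,0,0,-0.18,-1]
    - [0,0,0,-0.18,-1]
    - [0,0,0,-0.18,-1]
    - [0,0,0,-0.18,-1]
    - [0,0,0,-0.18,-1]
    - [0,0,0,-0.18,-1]
    - [0,0,0,-0.18,-1]
    - [0,0,0,-0.18,-1]
    - [0,0,0,-0.18,-1]
    - [0,0,0,-0.18,-1]

```text
clock: 4.55
tcp_pos: [0.4511, -0.1039, 0.2314]
orientation: [0.607, 0.363, 0.607, -0.363]
wrist_force: [0.2, -0.2, 0.1]
finger_gap: 0.0854
```

Run:
```python
from h import *
plan([.4425,.3465,.13],.279+np.pi/2)
W=cam('wrist');save(W,'w1.png')
```

```text
clk 4.55 tcp [ 0.4511 -0.1039  0.2314] tooly ang 0.4919 x [ 0. -0. -1.] F [ 0.2 -0.2  0.1] gap 0.0854 j [-0.4   0.1  -0.23  1.25 -0.    0.68]
 delta cm (pre-turn axes) [ 10.13  20.51 -40.11]
 turn about tool x -1.3579
 delta post-turn [10.13 43.54 11.57]
```

View pics/w1.png

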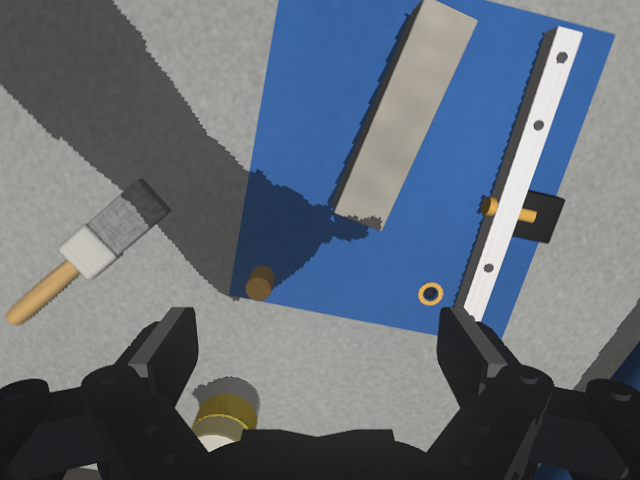

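The wrist view shows the hole ring at (431,294), the fence running from (568,28) to (470,310), and the prism with its near end at about (336,210)–(381,228).

Run:
```python
from h import *
W=cam('wrist')
print(atz(W,[431,293.5],.03), 'transd', atz(W,[487,206],.0395))
a=atz(W,[478,20],.07);b=atz(W,[382,228],.07);c=atz(W,[336,211],.07);print(a,b,c)
fa=atz(W,[558,27],.048);fb=atz(W,[465,304],.048);print('fence',fa,fb,'yaw',np.arctan2(*(fb-fa)[:2]))
d=a-b;print('prism len',np.linalg.norm(d),'yaw',np.arctan2(-d[0],d[1]),'w',np.linalg.norm(b-c))
r=models.pinpoint('hole',W);print(r)
```

```text
[ 0.58109741 -0.12585021  0.03      ] transd [ 0.57466361 -0.03435974  0.0395    ]
[0.48132428 0.0680234  0.07      ] [ 0.49889579 -0.08793832  0.07      ] [ 0.46126071 -0.09314886  0.07      ]
fence [0.54012489 0.10071964 0.048     ] [ 0.60426632 -0.11561381  0.048     ] yaw 2.85335606894769
prism len 0.15694844762197563 yaw 0.11219242837489965 w 0.037994063355493136
[{'location': [427.8, 291.8], 'conf': 0.92}]
```

servo_tool:
  moves:
    - [0,0,0,-0.17,-1]
    - [0,0,0,-0.17,-1]
    - [0,0,0,-0.17,-1]
    - [0,0,0,-0.17,-1]
    - [0,0,0,-0.17,-1]
    - [0,0,0,-0.17,-1]
    - [0,0,0,-0.17,-1]
    - [0,0,0,-0.17,-1]
    - [0,0,0,0,-1]
    - [0,0,0,0,-1]

```text
clock: 5.95
tcp_pos: [0.4512, -0.1039, 0.2313]
orientation: [0.701, -0.096, 0.701, 0.095]
wrist_force: [-0.7, -1.3, -0.3]
finger_gap: 0.0853
```

servo_tool:
  moves:
    - [0,5.4,1.45,0,-1]
    - [0,5.4,1.45,0,-1]
    - [0,5.4,1.45,0,-1]
    - [0,5.4,1.45,0,-1]
    - [0,5.4,1.45,0,-1]
    - [0,5.4,1.45,0,-1]
    - [0,5.4,1.45,0,-1]
    - [2,3,0.7,0,-1]
    - [2,0,0,0,-1]
    - [2,0,0,0,-1]

```text
clock: 7.2
tcp_pos: [0.4444, 0.319, 0.1704]
orientation: [0.7, -0.096, 0.701, 0.096]
wrist_force: [0.4, 0.7, 0.5]
finger_gap: 0.0852
```

Run:
```python
from h import *
plan([.4425,.3465,.13],.279+np.pi/2)
W=cam('wrist');save(W,'w2.png')
print(models.pinpoint('pin',W), [x['location'] for x in models.outline_of('pin',W)])
```

```text
clk 7.2 tcp [0.4444 0.319  0.1704] tooly ang 1.8442 x [-0. -0. -1.] F [0.4 0.7 0.5] gap 0.0852 j [ 0.48  0.28 -0.14  1.14 -0.    0.2 ]
 delta cm (pre-turn axes) [4.04 2.7  0.56]
 turn about tool x -0.0056
 delta post-turn [4.04 2.7  0.57]
[{'location': [349.1, 225.8], 'conf': 0.66}] [[354.9, 249.0]]
```

View pics/w2.png

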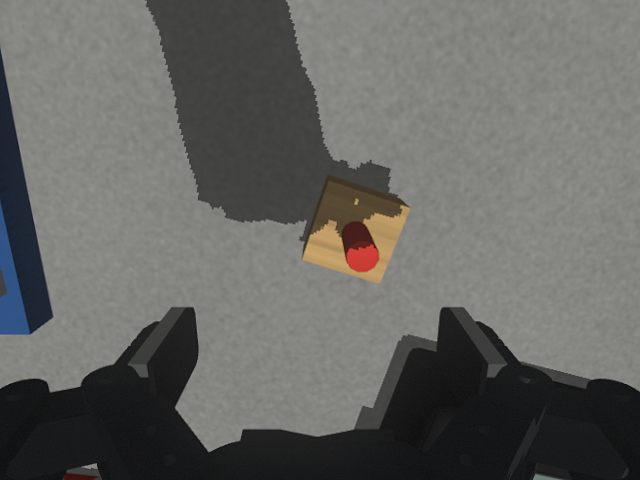

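The pin top is at (362,256) and the stand around (355,228).

Run:
```python
from h import *
W=cam('wrist')
t=atz(W,[362,256],.085);print(t); plan([t[0],t[1],.13]); plan([t[0],t[1],.049])
```

```text
[0.44179042 0.34482378 0.085     ]
clk 7.4 tcp [0.4446 0.3182 0.1713] tooly ang 1.8444 x [-0.001 -0.    -1.   ] F [-0.2  0.3 -0.5] gap 0.0855 j [ 0.47  0.28 -0.14  1.14 -0.    0.2 ]
 delta cm (pre-turn axes) [4.13 2.64 0.45]
clk 7.4 tcp [0.4446 0.3182 0.1713] tooly ang 1.8444 x [-0.001 -0.    -1.   ] F [-0.2  0.3 -0.5] gap 0.0855 j [ 0.47  0.28 -0.14  1.14 -0.    0.2 ]
 delta cm (pre-turn axes) [12.23  2.64  0.46]
```

servo_tool:
  moves:
    - [0,1.3,0.2,0,-1]
    - [0,1.35,0.25,0,-1]
    - [3,0,0,0,-1]
    - [3,0,0,0,-1]
    - [3,0,0,0,-1]
    - [1.6,0,0,0,-1]
    - [0.8,0,0,0,-1]
    - [0.8,0,0,0,-1]
    - [0,0,0,0,-1]
    - [0,0,0,0,-1]
  grip_force: 40

```text
clock: 8.65
tcp_pos: [0.4423, 0.3452, 0.05]
orientation: [0.701, -0.097, 0.7, 0.097]
wrist_force: [-0.3, 0.4, -0.7]
finger_gap: 0.0854
```

Run:
```python
from h import *
plan([.442,.345,.049])
W=cam('wrist');save(W,'w3.png')
```

```text
clk 8.65 tcp [0.4423 0.3452 0.05  ] tooly ang 1.8459 x [ 0.001  0.001 -1.   ] F [-0.3  0.4 -0.7] gap 0.0854 j [ 0.52  0.41 -0.29  0.88 -0.    0.24]
 delta cm (pre-turn axes) [ 0.1  -0.01 -0.04]
```

View pics/w3.png

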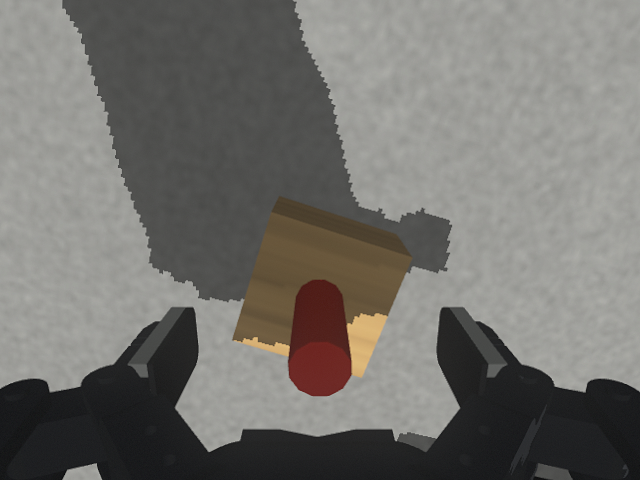

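The pin's top, at (320,368), is centred between the fingers. I'll check the depth direction and then close.

Run:
```python
from h import *
W=cam('wrist'); s,p,R=tool(); print(proj(W,[p[0],p[1],.085]), atz(W,[320,368],.085),p)
```

```text
[316.95307231 366.07328377] [0.44269023 0.34627007 0.085     ] [0.44229155 0.34519682 0.04991134]
```

servo_tool:
  moves:
    - [0,0,0,0,0]
    - [0,0,0,0,0.3]
    - [0,0,0,0,0.6]
    - [0,0,0,0,1]
    - [0,0,0,0,1]
    - [0,0,0,0,1]
    - [0,0,0,0,1]
    - [0,0,0,0,1]
    - [0,0,0,0,1]
    - [0,0,0,0,1]
  grip_force: 40

```text
clock: 10.0
tcp_pos: [0.4419, 0.345, 0.0493]
orientation: [0.7, -0.097, 0.7, 0.097]
wrist_force: [-0.3, -0.9, 3.0]
finger_gap: 0.0188
```

Run:
```python
from h import *
plan(None)
```

```text
clk 10.0 tcp [0.4419 0.345  0.0493] tooly ang 1.846 x [ 0. -0. -1.] F [-0.3 -0.9  3. ] gap 0.0188 j [ 0.52  0.41 -0.29  0.88 -0.    0.24]
```

servo_tool:
  moves:
    - [-2,0,0,0,1]
    - [-4,0,0,0,1]
    - [-5,0,0,0,1]
    - [-1,-4,0,0,1]
    - [0,-5,0,0,1]
    - [0,-5,0,0,1]
    - [0,-5,0,0,1]
    - [0,-5,0,0,1]
    - [0,-5,0,0,1]
    - [0,-5,0,0,1]

```text
clock: 11.25
tcp_pos: [0.5343, 0.0162, 0.1689]
orientation: [0.7, -0.097, 0.701, 0.097]
wrist_force: [0.5, 0.0, 0.2]
finger_gap: 0.0189
```

servo_tool:
  moves:
    - [0,-4,0,0,1]
    - [0,-4,0,0,1]
    - [0,-3,0,0,1]
    - [0,-2,0,0,1]
    - [0,-1,0.3,0,1]
    - [2,0,0.3,0,1]
    - [2,0,0,0,1]
    - [0,0,0,0,1]
    - [0,0,0,0,1]
    - [0,0,0,0,1]

```text
clock: 12.5
tcp_pos: [0.5787, -0.1152, 0.1304]
orientation: [0.701, -0.097, 0.7, 0.097]
wrist_force: [0.2, -0.2, -0.5]
finger_gap: 0.019
```

Run:
```python
from h import *
plan([.5806,-.126,.10],.28+np.pi/2)
W=cam('wrist');save(W,'w4.png')
print(proj(W,[.5806,-.126,.03]))
print(models.pinpoint('hole',W),models.pinpoint('pin',W))
```

```text
clk 12.5 tcp [ 0.5787 -0.1152  0.1304] tooly ang 1.8465 x [ 0.002 -0.001 -1.   ] F [ 0.2 -0.2 -0.5] gap 0.019 j [-0.33  0.39 -0.1   1.08  0.   -0.61]
 delta cm (pre-turn axes) [ 3.04 -1.09 -0.12]
 turn about tool x -0.0043
 delta post-turn [ 3.04 -1.09 -0.12]
[299.61778553 237.83557359]
[{'location': [297.5, 234.7], 'conf': 0.55}] [{'location': [317.3, 282.2], 'conf': 0.64}]
```

View pics/w4.png

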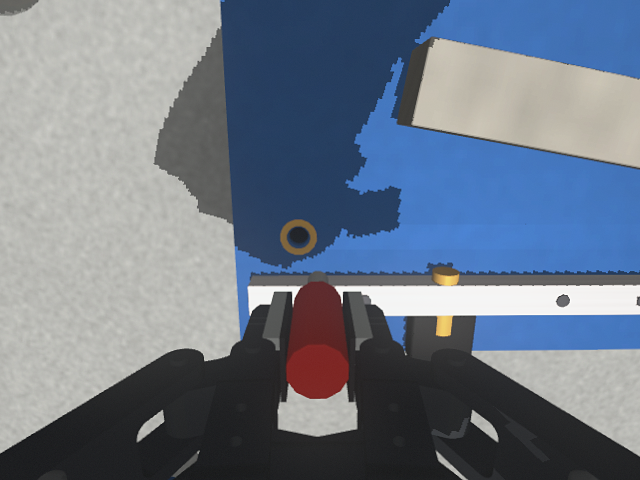

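The hole ring is centred at (298.5,237.5) and the pin's foot shows at about (318,275).

Run:
```python
from h import *
W=cam('wrist'); s,p,R=tool()
h=atz(W,[298.5,237.3],.03);print('hole',h)
print('foot exp',proj(W,[p[0],p[1],p[2]-.0403]),'top exp',proj(W,[p[0],p[1],p[2]+.0357]))
print('toppix->',atz(W,[318,370],p[2]+.0357),p)
plan([h[0],h[1],.083])
a=cv2.resize(W['pixels'][200:420,220:420],None,fx=2.7,fy=2.7,interpolation=cv2.INTER_CUBIC);a=cv2.convertScaleAbs(a,alpha=1.6);cv2.imwrite('pics/w4c.png',a)
```

```text
hole [ 0.58000584 -0.12689368  0.03      ]
foot exp [317.11439384 274.83134058] top exp [316.97736501 366.83630387]
toppix-> [ 0.57929705 -0.11478492  0.1655969 ] [ 0.57831814 -0.11538226  0.1298969 ]
clk 12.7 tcp [ 0.5783 -0.1154  0.1299] tooly ang 1.846 x [ 0.001 -0.    -1.   ] F [-0.1  0.2 -0.4] gap 0.0191 j [-0.33  0.39 -0.1   1.08 -0.   -0.61]
 delta cm (pre-turn axes) [ 4.69 -1.15 -0.15]
```

View pics/w4c.png

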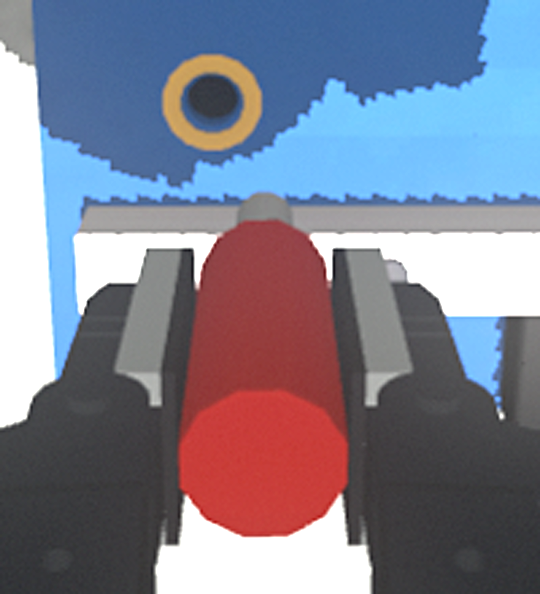

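servo_tool:
  moves:
    - [1.5,-0.6,-0.1,0,1]
    - [1.5,-0.55,-0.1,0,1]
    - [1,0,0,0,1]
    - [0.6,0,0,0,1]
    - [0.3,0,0,0,1]
    - [0.3,0,0,0,1]
    - [0,0,0,0,1]
    - [0,0,0,0,1]
    - [0,0,0,0,1]
    - [0,0,0,0,1]

```text
clock: 13.95
tcp_pos: [0.5794, -0.127, 0.0775]
orientation: [0.701, -0.097, 0.7, 0.097]
wrist_force: [0.4, -0.8, -1.4]
finger_gap: 0.0186
```

Run:
```python
from h import *
W=cam('wrist'); s,p,R=tool();plan([.5800,-.1265,.0743])
print('hole exp',proj(W,[.58,-.1269,.03]),'foot exp',proj(W,[p[0],p[1],p[2]-.0403]))
a=cv2.resize(W['pixels'][220:420,220:420],None,fx=3,fy=3,interpolation=cv2.INTER_CUBIC);a=cv2.convertScaleAbs(a,alpha=1.8);cv2.imwrite('pics/w5c.png',a)
S=cam('scene')
a=cv2.resize(S['pixels'][200:330,260:420],None,fx=4,fy=4,interpolation=cv2.INTER_CUBIC);cv2.imwrite('pics/s5c.png',a)
```

```text
clk 14.0 tcp [ 0.5793 -0.127   0.0774] tooly ang 1.846 x [ 0. -0. -1.] F [ 1.   0.  -0.7] gap 0.0189 j [-0.35  0.43 -0.17  0.97 -0.   -0.63]
 delta cm (pre-turn axes) [0.31 0.02 0.08]
hole exp [316.77847893 271.1977164 ] foot exp [317.053794   275.12756905]
```

View pics/w5c.png

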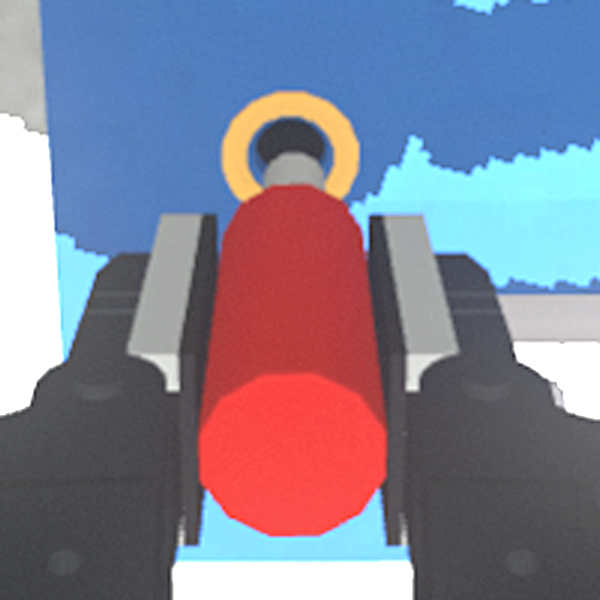

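View pics/s5c.png

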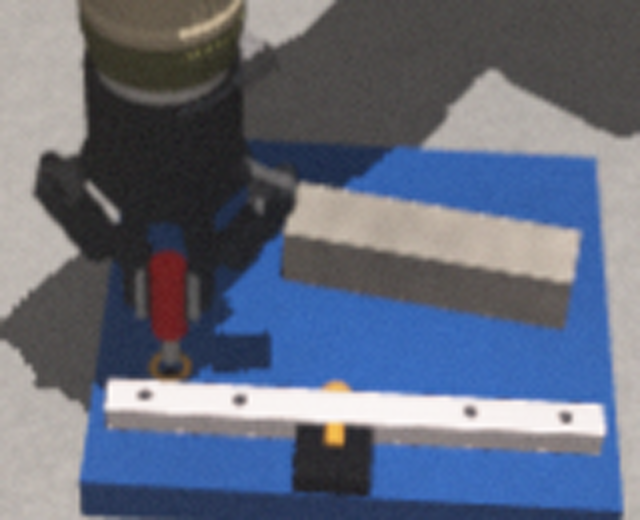

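servo_tool:
  moves:
    - [0,-0.05,-0.03,0,1]
    - [0.2,0,0,0,1]
    - [0.2,0,0,0,1]
    - [0.2,0,0,0,1]
    - [0.1,0,0,0,1]
    - [0.1,0,0,0,1]
    - [0.1,0,0,0,1]
    - [0.1,0,0,0,1]
    - [0,0,0,0,1]
    - [0,0,0,0,1]

```text
clock: 15.3
tcp_pos: [0.5791, -0.1275, 0.0673]
orientation: [0.7, -0.097, 0.7, 0.097]
wrist_force: [0.9, -0.1, -0.5]
finger_gap: 0.0188
```

Run:
```python
from h import *
W=cam('wrist'); s,p,R=tool();plan([.5800,-.1265,.0443])
a=cv2.resize(W['pixels'][220:420,220:420],None,fx=3,fy=3,interpolation=cv2.INTER_CUBIC);a=cv2.convertScaleAbs(a,alpha=1.8);cv2.imwrite('pics/w6c.png',a)
```

```text
clk 15.35 tcp [ 0.5791 -0.1275  0.0673] tooly ang 1.846 x [ 0. -0. -1.] F [-0.   0.1 -0.3] gap 0.0191 j [-0.35  0.44 -0.18  0.95 -0.   -0.63]
 delta cm (pre-turn axes) [2.3  0.08 0.11]
```

View pics/w6c.png

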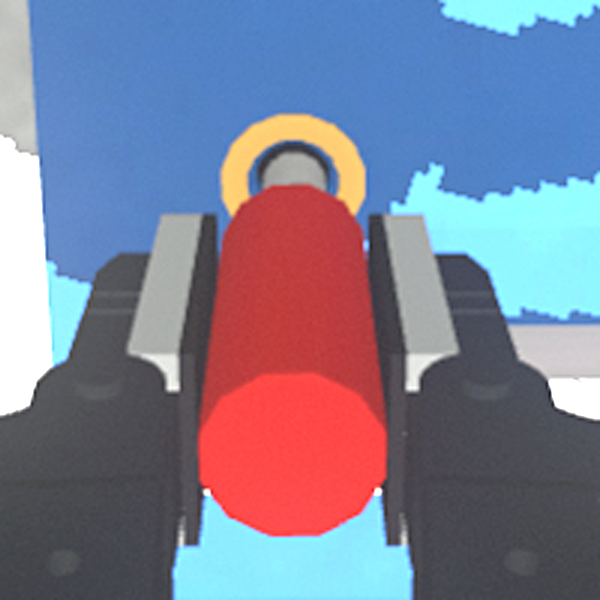

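The foot has entered the hole with no contact force and is nearly centred. I'll go on down.

servo_tool:
  moves:
    - [0.2,-0.03,0,0,1]
    - [0.3,0,0,0,1]
    - [0.3,0,0,0,1]
    - [0.3,0,0,0,1]
    - [0.3,0,0,0,1]
    - [0.3,0,0,0,1]
    - [0.2,0,0,0,1]
    - [0.1,0,0,0,1]
    - [0,0,0,0,1]
    - [0,0,0,0,1]

```text
clock: 16.6
tcp_pos: [0.5793, -0.1278, 0.0474]
orientation: [0.7, -0.097, 0.7, 0.097]
wrist_force: [1.0, 0.0, -0.0]
finger_gap: 0.0188
```

servo_tool:
  moves:
    - [0.1,0,0,0,1]
    - [0.1,0,0,0,1]
    - [0.1,0,0,0,1]
    - [0.05,0,0,0,1]
    - [0.05,0,0,0,1]
    - [0,0,0,0,1]
    - [0,0,0,0,1]
    - [0,0,0,0,1]
    - [0,0,0,0,1]
    - [0,0,0,0,1]

```text
clock: 17.85
tcp_pos: [0.5793, -0.1278, 0.0443]
orientation: [0.701, -0.097, 0.7, 0.097]
wrist_force: [-2.4, 1.2, 6.7]
finger_gap: 0.0188
```

servo_tool:
  moves:
    - [0.05,0,0,0,1]
    - [0.05,0,0,0,1]
    - [0,0,0,0,1]
    - [0,0,0,0,0.6]
    - [0,0,0,0,0.4]
    - [0,0,0,0,0.2]
    - [0,0,0,0,0]
    - [0,0,0,0,-0.2]
    - [0,0,0,0,-0.2]
    - [0,0,0,0,-0.2]

```text
clock: 19.1
tcp_pos: [0.5792, -0.1278, 0.0422]
orientation: [0.7, -0.097, 0.7, 0.097]
wrist_force: [0.0, 0.5, 0.3]
finger_gap: 0.0513
```

Run:
```python
from h import *
W=cam('wrist'); plan(None)
cv2.imwrite('pics/w7.png',W['pixels'])
S=cam('scene')
a=cv2.resize(S['pixels'][200:330,260:420],None,fx=4,fy=4,interpolation=cv2.INTER_CUBIC);cv2.imwrite('pics/s7c.png',a)
```

```text
clk 19.15 tcp [ 0.5792 -0.1278  0.0422] tooly ang 1.846 x [-0. -0. -1.] F [-0.   0.8 -0.1] gap 0.0513 j [-0.35  0.47 -0.21  0.89 -0.   -0.63]
```

View pics/w7.png

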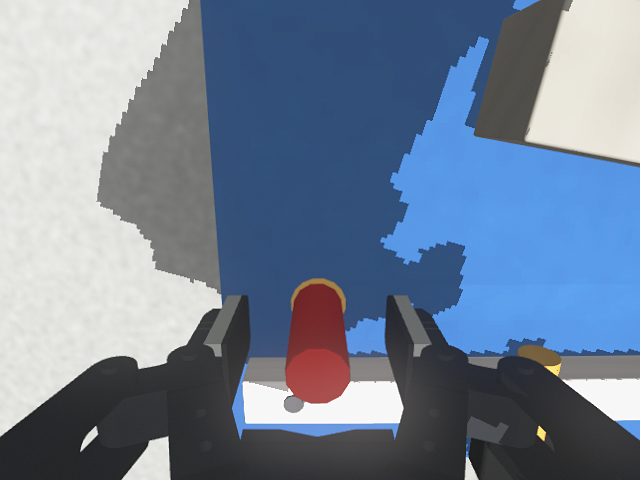

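View pics/s7c.png

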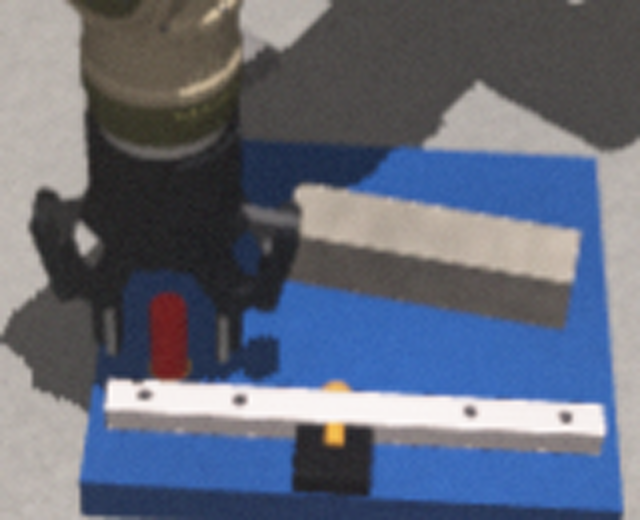

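The pin is seated, with its shoulder on the brass ring at (318,285), and released. Now I'll lift and move to the prism.

servo_tool:
  moves:
    - [-2,0,0,0,-0.2]
    - [-4,0,0,0,-0.4]
    - [-5,0,0,0,-0.6]
    - [-2,2,-1,0,-1]
    - [0,4,-2,0,-1]
    - [0,4,-2.3,0,-1]
    - [0,4,-2,0,-1]
    - [0,0,0,0.17,-1]
    - [0,0,0,0.17,-1]
    - [0,0,0,0.17,-1]

```text
clock: 20.45
tcp_pos: [0.4708, -0.0127, 0.1725]
orientation: [0.702, 0.085, 0.702, -0.085]
wrist_force: [0.7, 0.3, -0.1]
finger_gap: 0.0853
```

servo_tool:
  moves:
    - [0,0,0,0.175,-1]
    - [0,0,0,0.175,-1]
    - [0,0,0,0.175,-1]
    - [0,0,0,0.175,-1]
    - [0,0,0,0.175,-1]
    - [0,0,0,0.175,-1]
    - [0,0,0,0.174,-1]
    - [0,0,0,0,-1]
    - [0,0,0,0,-1]
    - [0,0,0,0,-1]

```text
clock: 21.7
tcp_pos: [0.4708, -0.0129, 0.1723]
orientation: [0.528, 0.471, 0.528, -0.471]
wrist_force: [0.3, 0.2, 0.9]
finger_gap: 0.0854
```

Run:
```python
from h import *
W=cam('wrist'); plan([.4707,-.0126,.12],.112)
cv2.imwrite('pics/w8.png',W['pixels'])
T=cam('top');a=cv2.resize(T['pixels'][150:290,210:370],None,fx=4,fy=4,interpolation=cv2.INTER_CUBIC);cv2.imwrite('pics/t8.png',a)
```

```text
clk 21.75 tcp [ 0.4709 -0.0129  0.1723] tooly ang 0.1132 x [ 0. -0. -1.] F [-0.8  0.  -0.2] gap 0.0856 j [-0.2   0.14 -0.32  1.11 -0.    1.26]
 delta cm (pre-turn axes) [ 5.23 -0.01 -0.03]
 turn about tool x 0.0012
 delta post-turn [ 5.23 -0.01 -0.03]
```

View pics/w8.png

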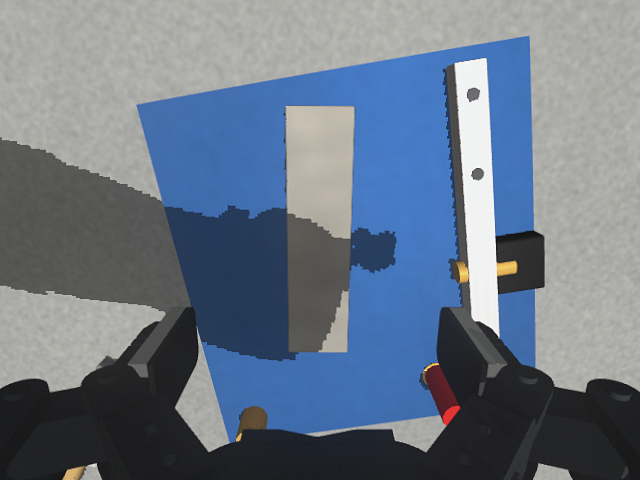

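View pics/t8.png

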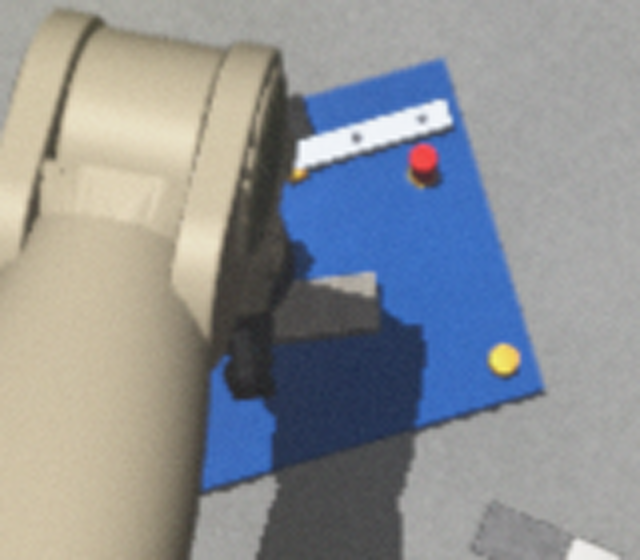

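The wrist view shows the prism's top corners at (286,106), (354,107), (347,352) and (289,352). The fence's inner top edge starts at (455,64), and the seated pin is at (430,375).

Run:
```python
from h import *
W=cam('wrist')
pr=np.array([[-20,80,70],[20,80,70],[20,-80,70],[-20,-80,70]])/1e3
q,r=fit([.47,-.0126,.11],[(W,pr,np.array([[286,106],[354,107],[347,352],[289,352.]]))]);print('prism',q,r.round(1).tolist())
fe=np.array([[75,130,48],[95,130,48]])/1e3
bed=np.array([[130,140,30],[-130,140,30]])/1e3
tr=np.array([[69,-10,39.5]])/1e3
g=cv2.cvtColor(W['pixels'],cv2.COLOR_BGR2GRAY)
q2,r=fit([.5045,-.0439,.28],[(W,fe,np.array([[455.5,64],[486.5,58]])),(W,bed,np.array([[529,37],[137,104.]]))]);print('jig',q2,r.round(1).tolist())
a=atz(W,[455.5,64],.048);b=atz(W,[470,305],.048);print('fence yaw',np.arctan2(-(b-a)[0],(b-a)[1])-np.pi,a,b)
print('hole->',J(q2,np.array([[.05,-.1,.03]])),'target prism',J(q2,np.array([[.055,-.01,.03]])))
print(atz(W,[455,415],.08)) 
plan([q[0],q[1],.05],q[2])
```

```text
prism [ 0.47174998 -0.01393589  0.10545412] [[-0.9, -0.2], [1.0, -0.7], [0.3, 0.9], [-0.4, 0.5]]
jig [ 0.50447445 -0.04522104  0.27194875] [[-1.1, -0.3], [0.7, 0.3], [0.6, -0.0], [-0.4, 0.1]]
fence yaw -6.013419211724714 [0.54248028 0.10004314 0.048     ] [ 0.58574172 -0.05641419  0.048     ]
hole-> [[ 0.57949782 -0.12811551  0.03      ]] target prism [[ 0.56013925 -0.04008003  0.03      ]]
[ 0.57915105 -0.12567305  0.08      ]
clk 21.85 tcp [ 0.4709 -0.0129  0.1723] tooly ang 0.1127 x [-0. -0. -1.] F [-0.2 -0.6  0.1] gap 0.0854 j [-0.2   0.14 -0.32  1.11 -0.    1.26]
 delta cm (pre-turn axes) [12.23  0.08  0.11]
 turn about tool x 0.0072
 delta post-turn [12.23  0.08  0.11]
```

servo_tool:
  moves:
    - [2,0.1,0.1,0.007,-1]
    - [3,0,0,0,-1]
    - [3,0,0,0,-1]
    - [2,0,0,0,-1]
    - [1.3,0,0,0,-1]
    - [0.5,0,0,0,-1]
    - [0.5,0,0,0,-1]
    - [0,0,0,0,-1]
    - [0,0,0,0,-1]
    - [0,0,0,0,-1]
  grip_force: 60

```text
clock: 23.1
tcp_pos: [0.4723, -0.0138, 0.0497]
orientation: [0.526, 0.473, 0.525, -0.473]
wrist_force: [-0.3, 0.2, 0.8]
finger_gap: 0.0857
```

Run:
```python
from h import *
W=cam('wrist'); plan([.4717,-.0139,.049],.107)
cv2.imwrite('pics/w9.png',W['pixels'])
```

```text
clk 23.15 tcp [ 0.4723 -0.0138  0.0496] tooly ang 0.105 x [ 0.001 -0.    -1.   ] F [-0.5 -0.2 -1. ] gap 0.0854 j [-0.2   0.26 -0.51  0.8  -0.    1.27]
 delta cm (pre-turn axes) [ 0.06 -0.06 -0.  ]
 turn about tool x -0.002
 delta post-turn [ 0.06 -0.06 -0.  ]
```

View pics/w9.png

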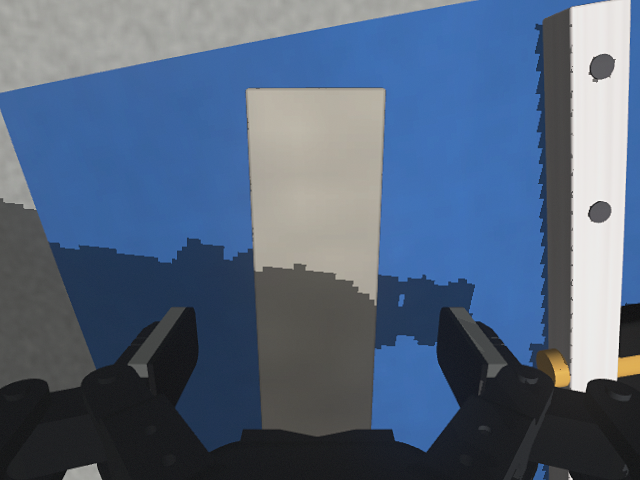

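The prism is centred and parallel between the fingers. Now I'll close on it.

servo_tool:
  moves:
    - [0.05,0,0,0,-0.6]
    - [0,0,0,0,-0.3]
    - [0,0,0,0,-0.1]
    - [0,0,0,0,0.1]
    - [0,0,0,0,0.3]
    - [0,0,0,0,1]
    - [0,0,0,0,1]
    - [0,0,0,0,1]
    - [0,0,0,0,1]
    - [0,0,0,0,1]
  grip_force: 60

```text
clock: 24.4
tcp_pos: [0.472, -0.0138, 0.049]
orientation: [0.526, 0.473, 0.525, -0.473]
wrist_force: [-2.6, -0.1, 4.5]
finger_gap: 0.0386
```

Run:
```python
from h import *
W=cam('wrist'); plan(None)
cv2.imwrite('pics/w10.png',W['pixels'])
pr=np.array([[-20,80,70],[20,80,70]])/1e3
S=cam('scene')
a=cv2.resize(S['pixels'][200:330,260:420],None,fx=4,fy=4,interpolation=cv2.INTER_CUBIC);cv2.imwrite('pics/s10.png',a)
```

```text
clk 24.45 tcp [ 0.472  -0.0138  0.049 ] tooly ang 0.105 x [ 0. -0. -1.] F [-1.9  0.   5. ] gap 0.0389 j [-0.2   0.26 -0.51  0.8  -0.    1.27]
```

View pics/w10.png

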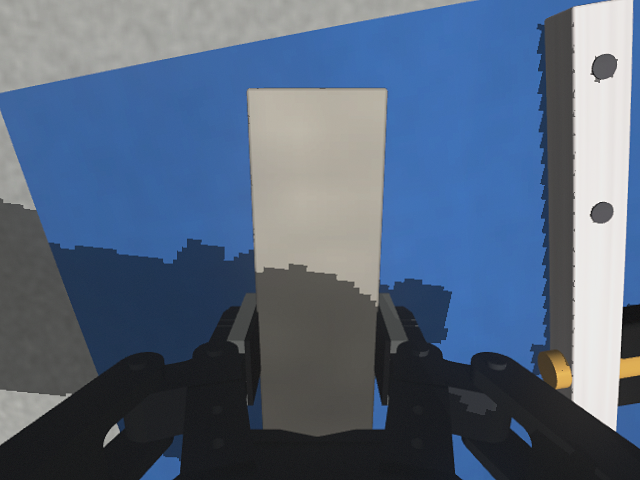

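View pics/s10.png

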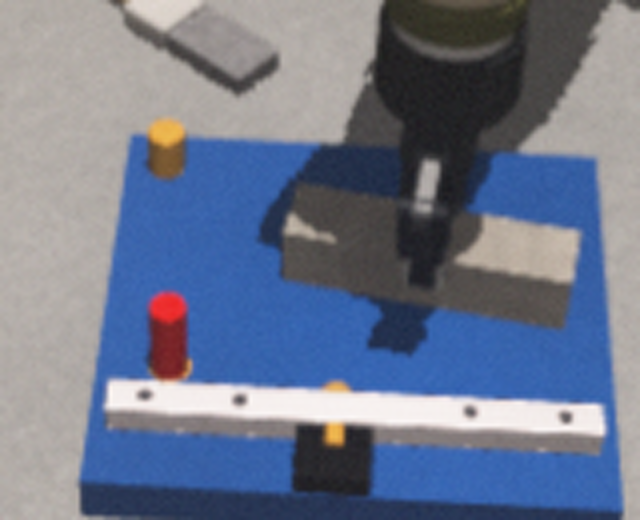

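servo_tool:
  moves:
    - [-0.1,0,0,0,1]
    - [-0.1,0,0,-0.06,1]
    - [0,0,0,-0.06,1]
    - [0,0,0,-0.05,1]
    - [0,1.2,0.8,0,1]
    - [0,1.5,1,0,1]
    - [0,1.5,1,0,1]
    - [0,1.5,1,0,1]
    - [0,0.9,0.2,0,1]
    - [0,0,0,0,1]

```text
clock: 25.75
tcp_pos: [0.5469, -0.0343, 0.0502]
orientation: [0.564, 0.427, 0.564, -0.427]
wrist_force: [-0.2, -0.4, -5.7]
finger_gap: 0.0386
```

Run:
```python
from h import *
W=cam('wrist'); plan([.560,-.0395,.049],.275)
cv2.imwrite('pics/w11.png',W['pixels'])
S=cam('scene')
a=cv2.resize(S['pixels'][200:330,260:420],None,fx=4,fy=4,interpolation=cv2.INTER_CUBIC);cv2.imwrite('pics/s11.png',a)
```

```text
clk 25.8 tcp [ 0.546  -0.0341  0.0502] tooly ang 0.2749 x [-0.001  0.    -1.   ] F [-1.   0.  -5.9] gap 0.0387 j [-0.21  0.38 -0.32  0.87 -0.    1.09]
 delta cm (pre-turn axes) [0.12 1.2  0.9 ]
 turn about tool x -0.0001
 delta post-turn [0.12 1.2  0.9 ]
```

View pics/w11.png

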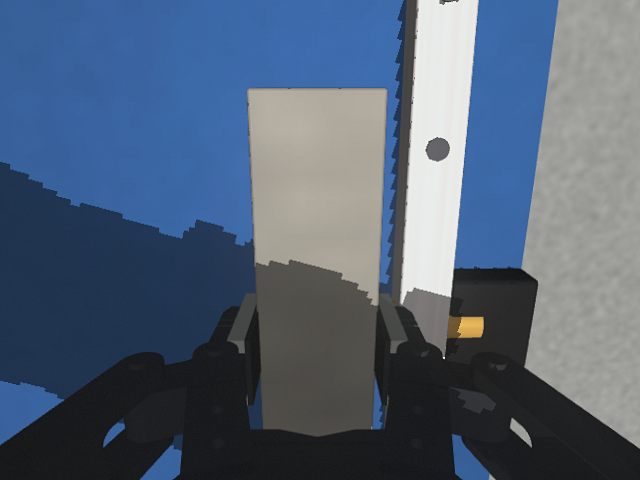

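View pics/s11.png

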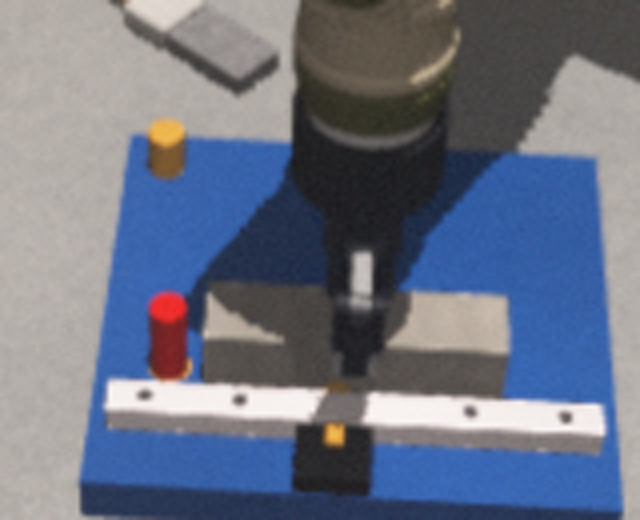

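servo_tool:
  moves:
    - [0,0.2,0.2,0,1]
    - [0,0.2,0.2,0,1]
    - [0.05,0,0.2,0,1]
    - [0.05,0,0.1,0,1]
    - [0,0,0.05,0,1]
    - [0,0,0.05,0,1]
    - [0,0,0.05,0,1]
    - [0,0,0,0,1]
    - [0,0,0,0,1]
    - [0,0,0,0,1]

```text
clock: 27.1
tcp_pos: [0.5525, -0.0414, 0.0498]
orientation: [0.564, 0.427, 0.564, -0.427]
wrist_force: [-0.5, -1.1, -6.0]
finger_gap: 0.0386
```

Run:
```python
from h import *
s,p,R=tool(); plan([.560,-.0395,.049],.275); print('F tool',(R.T@s['wrist_force']).round(2))
```

```text
clk 27.1 tcp [ 0.5525 -0.0414  0.0498] tooly ang 0.2751 x [-0. -0. -1.] F [-0.5 -1.1 -6. ] gap 0.0386 j [-0.22  0.39 -0.31  0.87 -0.    1.08]
 delta cm (pre-turn axes) [0.08 0.77 0.02]
 turn about tool x 0.0001
 delta post-turn [0.08 0.77 0.02]
F tool [ 5.98 -0.82  0.9 ]
```

servo_tool:
  moves:
    - [0.04,0,0,0,1]
    - [0.03,0,0.03,0,1]
    - [0,0,0.03,0,1]
    - [0,0,0.03,0,1]
    - [0,0,0.03,0,1]
    - [0,0,0.03,0,1]
    - [0,0,0,0,1]
    - [0,0,0,0,1]
    - [0,0,0,0,1]
    - [0,0,0,0,1]

```text
clock: 28.35
tcp_pos: [0.5529, -0.0427, 0.0491]
orientation: [0.564, 0.427, 0.564, -0.427]
wrist_force: [-0.7, 2.8, -4.0]
finger_gap: 0.0387
```

Run:
```python
from h import *
s,p,R=tool(); plan([.560,-.0395,.049],.275); print('F tool',(R.T@s['wrist_force']).round(2))
W=cam('wrist')
cv2.imwrite('pics/w12.png',W['pixels'])
S=cam('scene')
a=cv2.resize(S['pixels'][200:330,260:420],None,fx=4,fy=4,interpolation=cv2.INTER_CUBIC);cv2.imwrite('pics/s12.png',a)
```

```text
clk 28.35 tcp [ 0.5529 -0.0427  0.0491] tooly ang 0.2751 x [-0.  0. -1.] F [-0.7  2.8 -4. ] gap 0.0387 j [-0.22  0.4  -0.31  0.87  0.    1.07]
 delta cm (pre-turn axes) [ 0.01  0.77 -0.12]
 turn about tool x 0.0001
 delta post-turn [ 0.01  0.77 -0.12]
F tool [ 4.04  0.14 -2.92]
```

View pics/s12.png

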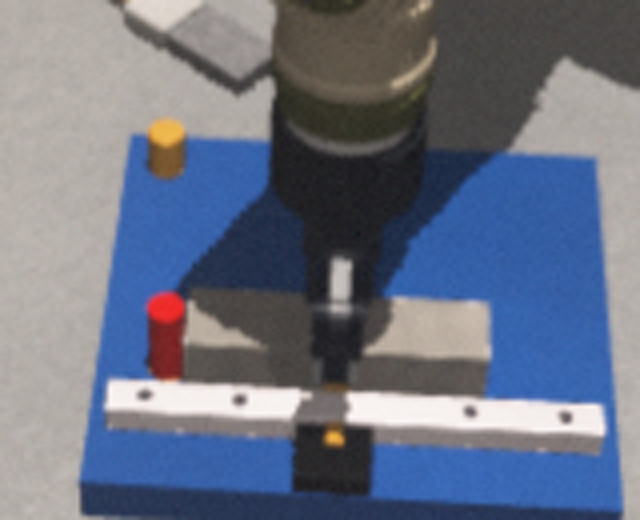

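servo_tool:
  moves:
    - [0,0.1,0,0,1]
    - [0,0.1,0,0,1]
    - [0,0.1,0,0,1]
    - [0,0.1,0,0,1]
    - [0,0.1,0,0,1]
    - [0,0.05,0,0,1]
    - [0,0,0,0,1]
    - [0,0,0,0,1]
    - [0,0,0,0,1]
    - [0,0,0,0,1]

```text
clock: 29.7
tcp_pos: [0.5553, -0.0418, 0.0492]
orientation: [0.562, 0.426, 0.565, -0.428]
wrist_force: [-10.8, 1.4, 5.6]
finger_gap: 0.0388
```

Run:
```python
from h import *
s,p,R=tool(); plan([.560,-.0395,.049],.275); print('F tool',(R.T@s['wrist_force']).round(2),'M tool',(R.T@s['ft_torque']).round(2))
W=cam('wrist')
cv2.imwrite('pics/w13.png',W['pixels'])
```

```text
clk 29.7 tcp [ 0.5553 -0.0418  0.0492] tooly ang 0.2741 x [-0.005 -0.001 -1.   ] F [-10.8   1.4   5.6] gap 0.0388 j [-0.22  0.4  -0.29  0.88 -0.    1.08]
 delta cm (pre-turn axes) [ 0.01  0.52 -0.09]
 turn about tool x -0.0009
 delta post-turn [ 0.01  0.52 -0.09]
F tool [ -5.58 -10.    -4.26] M tool [ 0.14  0.66 -2.06]
```

View pics/w13.png

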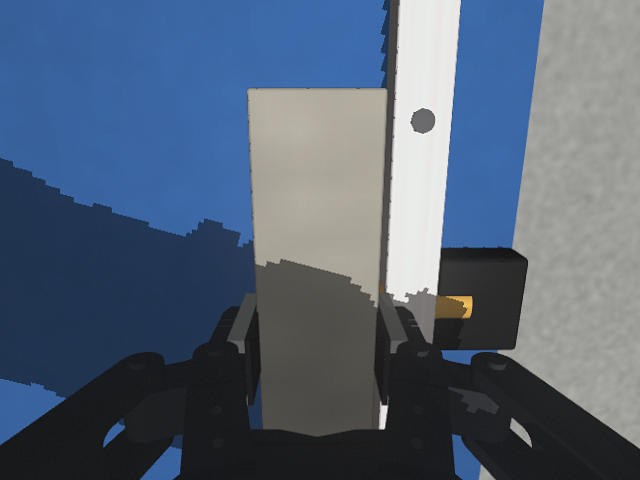

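It moved only 2.4 mm of the 5.5 mm commanded, and the downward load is up. I'll relieve that load and then push on.

servo_tool:
  moves:
    - [-0.05,0,-0.03,0,1]
    - [-0.04,0,0,0,1]
    - [0,0,0,0,1]
    - [0,0,0,0,1]
    - [0,0,0,0,1]
    - [0,0,0,0,1]
    - [0,0,0,0,1]
    - [0,0,0,0,1]
    - [0,0,0,0,1]
    - [0,0,0,0,1]

```text
clock: 31.0
tcp_pos: [0.5564, -0.0412, 0.0492]
orientation: [0.563, 0.426, 0.565, -0.428]
wrist_force: [-5.9, 1.1, -3.0]
finger_gap: 0.0393
```

```bash
cat > st.py <<'E'
from h import *
s,p,R=tool(); plan([.560,-.0395,.049],.275); print('F tool',(R.T@s['wrist_force']).round(2),'M tool',(R.T@s['ft_torque']).round(2))
E
python3 st.py
python3 - <<'E'
from h import *
S=cam('scene')
a=cv2.resize(S['pixels'][250:330,290:400],None,fx=7,fy=7,interpolation=cv2.INTER_CUBIC);cv2.imwrite('pics/s14.png',a)
E
```

```text
clk 31.0 tcp [ 0.5564 -0.0412  0.0492] tooly ang 0.2743 x [-0.004 -0.    -1.   ] F [-5.9  1.1 -3. ] gap 0.0393 j [-0.22  0.4  -0.29  0.88 -0.    1.08]
 delta cm (pre-turn axes) [ 0.02  0.39 -0.07]
 turn about tool x -0.0007
 delta post-turn [ 0.02  0.39 -0.07]
F tool [ 3.02 -5.38 -2.64] M tool [ 0.21  0.48 -1.01]
```

View pics/s14.png

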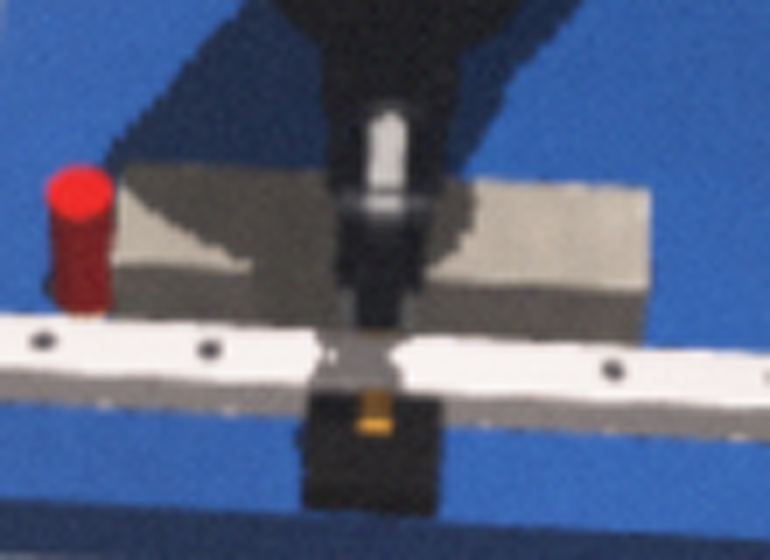

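Unloading let it slide 1.3 mm, so friction was holding it. I'll keep it light and continue.

servo_tool:
  moves:
    - [-0.04,0.05,0,0,1]
    - [0,0.05,0,0,1]
    - [0,0.05,0,0,1]
    - [0,0.05,0,0,1]
    - [0,0.05,0,0,1]
    - [0,0.05,0,0,1]
    - [0,0,0,0,1]
    - [0,0,0,0,1]
    - [0,0,0,0,1]
    - [0,0,0,0,1]

```text
clock: 32.3
tcp_pos: [0.5609, -0.0402, 0.0503]
orientation: [0.564, 0.427, 0.564, -0.427]
wrist_force: [-4.6, 1.4, -7.4]
finger_gap: 0.0388
```

```bash
python3 st.py
```

```text
clk 32.3 tcp [ 0.5609 -0.0402  0.0503] tooly ang 0.2751 x [-0.  0. -1.] F [-4.6  1.4 -7.4] gap 0.0388 j [-0.21  0.41 -0.28  0.88 -0.    1.08]
 delta cm (pre-turn axes) [ 0.13 -0.07 -0.09]
 turn about tool x 0.0001
 delta post-turn [ 0.13 -0.07 -0.09]
F tool [ 7.37 -4.07 -2.59] M tool [ 0.04  0.65 -0.91]
```

Run:
```python
from h import *
W=cam('wrist')
cv2.imwrite('pics/w15.png',W['pixels'])
S=cam('scene')
a=cv2.resize(S['pixels'][250:330,290:400],None,fx=7,fy=7,interpolation=cv2.INTER_CUBIC);cv2.imwrite('pics/s15.png',a)
```

```text
(no output)
```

View pics/w15.png

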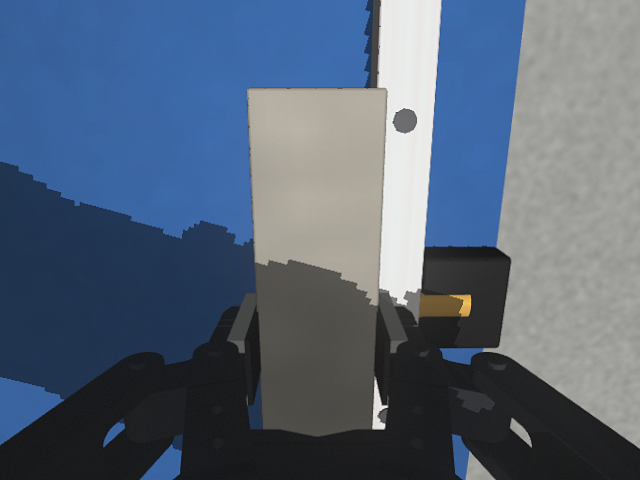

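View pics/s15.png

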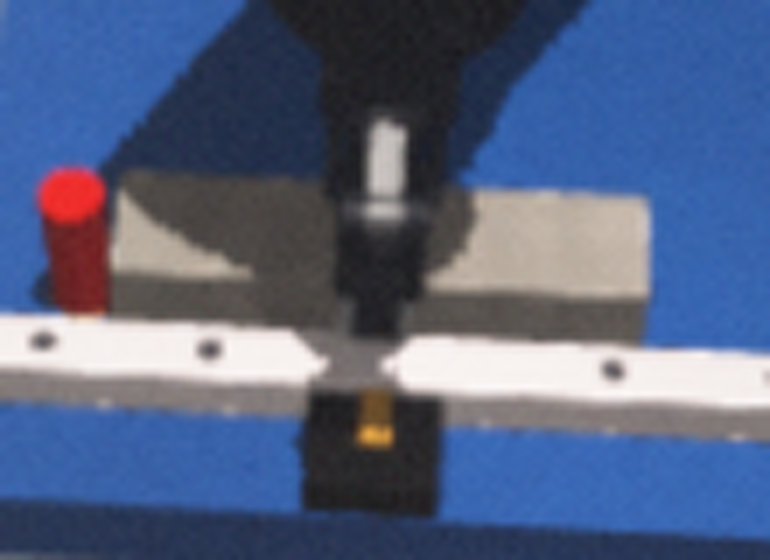

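The pin is leaning slightly away from the prism, because the lifted prism dragged on it. I'll back off 3 mm so it drops upright again, lower the prism and look.

servo_tool:
  moves:
    - [0,0,-0.1,0,1]
    - [0,0,-0.1,0,1]
    - [0,0,-0.1,0,1]
    - [0,0,-0.1,0,1]
    - [0.05,0,0,0,1]
    - [0.03,0,0,0,1]
    - [0,0,0,0,1]
    - [0,0,0,0,1]
    - [0,0,0,0,1]
    - [0,0,0,0,1]

```text
clock: 33.65
tcp_pos: [0.5605, -0.0383, 0.0505]
orientation: [0.565, 0.426, 0.562, -0.428]
wrist_force: [-5.9, -5.0, -2.5]
finger_gap: 0.0386
```

```bash
python3 st.py;  python3 - <<'E'
from h import *
S=cam('scene')
a=cv2.resize(S['pixels'][250:330,290:400],None,fx=7,fy=7,interpolation=cv2.INTER_CUBIC);cv2.imwrite('pics/s16.png',a)
T=cam('top')
a=cv2.resize(T['pixels'][160:250,230:350],None,fx=6,fy=6,interpolation=cv2.INTER_CUBIC);cv2.imwrite('pics/t16.png',a)
E
```

```text
clk 33.65 tcp [ 0.5605 -0.0383  0.0505] tooly ang 0.2743 x [ 0.001 -0.004 -1.   ] F [-5.9 -5.  -2.5] gap 0.0386 j [-0.21  0.41 -0.29  0.88 -0.    1.09]
 delta cm (pre-turn axes) [ 0.15 -0.08  0.1 ]
 turn about tool x -0.0007
 delta post-turn [ 0.15 -0.08  0.1 ]
F tool [ 2.56 -7.06  3.18] M tool [-0.24 -0.53 -1.62]
```

View pics/s16.png

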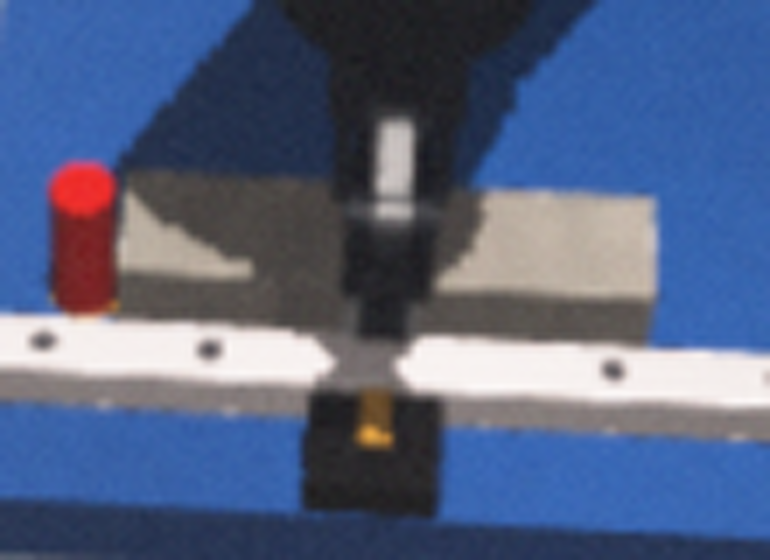

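View pics/t16.png

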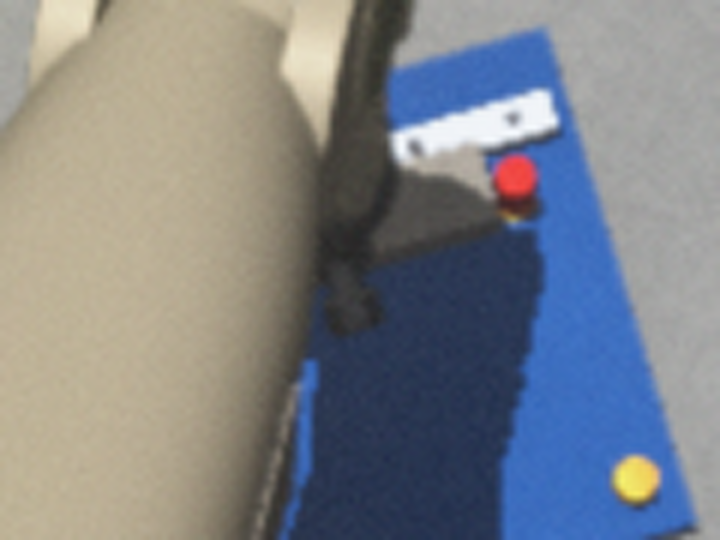

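The pin stands upright again, about 2 mm clear of the prism. I'll ease the fence push and set the prism down on the bed.

servo_tool:
  moves:
    - [0,-0.1,0,0,1]
    - [0,-0.1,0,0,1]
    - [0.05,0,0,0,1]
    - [0.05,0,0,0,1]
    - [0,0,0,0,1]
    - [0,0,0,0,1]
    - [0,0,0,0,1]
    - [0,0,0,0,1]
    - [0,0,0,0,1]
    - [0,0,0,0,1]

```text
clock: 35.0
tcp_pos: [0.5588, -0.0371, 0.0491]
orientation: [0.564, 0.427, 0.563, -0.426]
wrist_force: [0.5, -1.6, 1.4]
finger_gap: 0.0387
```

```bash
python3 st.py
```

```text
clk 35.0 tcp [ 0.5588 -0.0371  0.0491] tooly ang 0.2751 x [ 0.002 -0.    -1.   ] F [ 0.5 -1.6  1.4] gap 0.0387 j [-0.21  0.4  -0.29  0.87  0.    1.09]
 delta cm (pre-turn axes) [0.01 0.05 0.26]
 turn about tool x 0.0001
 delta post-turn [0.01 0.05 0.26]
F tool [-1.38  0.01  1.71] M tool [ 0.05 -0.35 -0.17]
```

servo_tool:
  moves:
    - [-0.04,0,0.05,0,1]
    - [0,0,0.05,0,1]
    - [0,0,0.05,0,1]
    - [0,0,0.05,0,1]
    - [0,0,0.05,0,1]
    - [0,0,0,0,1]
    - [0,0,0,0,1]
    - [0,0,0,0,1]
    - [0,0,0,0,1]
    - [0,0,0,0,1]

```text
clock: 36.25
tcp_pos: [0.5582, -0.0378, 0.0491]
orientation: [0.563, 0.427, 0.565, -0.426]
wrist_force: [-1.3, 6.9, 4.2]
finger_gap: 0.0388
```

```bash
python3 st.py;  python3 - <<'E'
from h import *
S=cam('scene')
a=cv2.resize(S['pixels'][250:330,290:400],None,fx=7,fy=7,interpolation=cv2.INTER_CUBIC);cv2.imwrite('pics/s17.png',a)
E
```

```text
clk 36.25 tcp [ 0.5582 -0.0378  0.0491] tooly ang 0.2763 x [-0.001  0.003 -1.   ] F [-1.3  6.9  4.2] gap 0.0388 j [-0.21  0.4  -0.29  0.88  0.    1.08]
 delta cm (pre-turn axes) [0.01 0.12 0.22]
 turn about tool x 0.0013
 delta post-turn [0.01 0.12 0.22]
F tool [-4.22  0.6  -6.99] M tool [0.02 1.17 0.09]
```

View pics/s17.png

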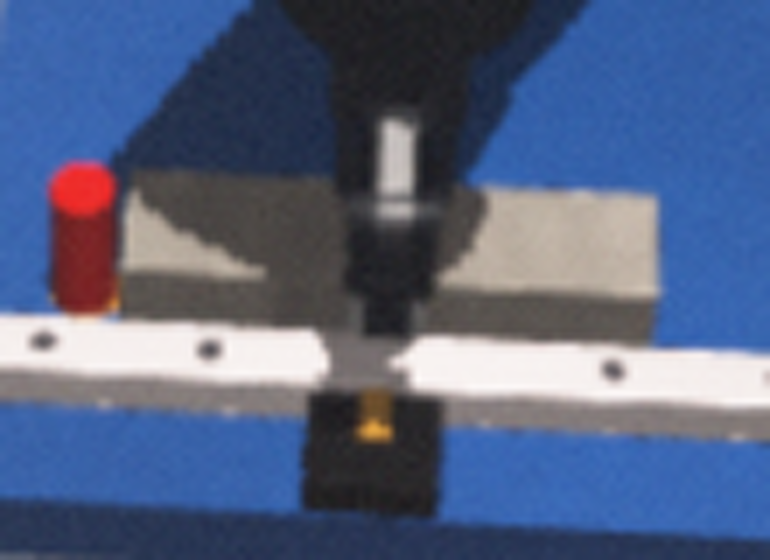

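servo_tool:
  moves:
    - [-0.05,0,0,0,1]
    - [-0.03,0,0,0,1]
    - [0,0,0,0,1]
    - [0,0,0,0,1]
    - [0,0,0,0,1]
    - [0,0,0,0,1]
    - [0,0,0,0,1]
    - [0,0,0,0,1]
    - [0,0,0,0,1]
    - [0,0,0,0,1]

```text
clock: 37.55
tcp_pos: [0.5587, -0.0397, 0.0497]
orientation: [0.564, 0.427, 0.564, -0.427]
wrist_force: [-2.1, -1.0, -6.9]
finger_gap: 0.039
```

```bash
python3 st.py;  python3 - <<'E'
from h import *
S=cam('scene')
a=cv2.resize(S['pixels'][250:330,290:400],None,fx=7,fy=7,interpolation=cv2.INTER_CUBIC);cv2.imwrite('pics/s18.png',a)
E
```

```text
clk 37.55 tcp [ 0.5587 -0.0397  0.0497] tooly ang 0.2747 x [-0.    -0.001 -1.   ] F [-2.1 -1.  -6.9] gap 0.039 j [-0.21  0.4  -0.29  0.88 -0.    1.08]
 delta cm (pre-turn axes) [0.07 0.13 0.02]
 turn about tool x -0.0003
 delta post-turn [0.07 0.13 0.02]
F tool [ 6.89 -2.32  0.36] M tool [-0.03 -0.02 -0.62]
```

View pics/s18.png

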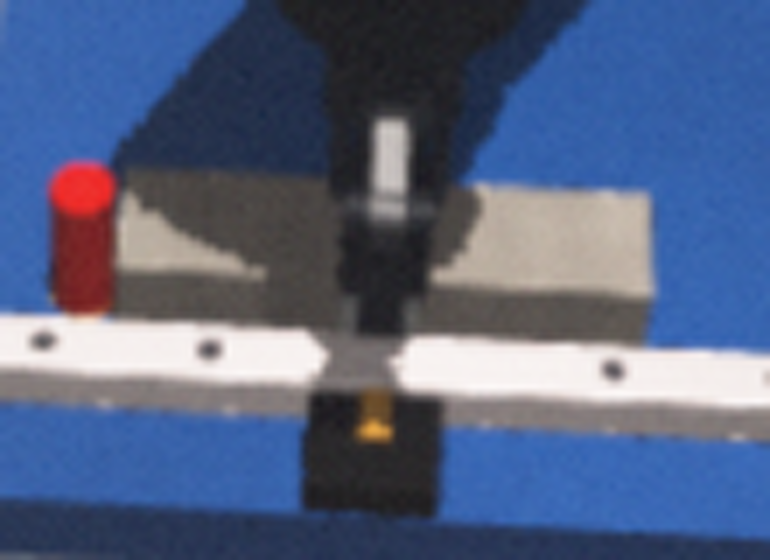

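servo_tool:
  moves:
    - [0,0.05,0,0,1]
    - [0,0.05,0,0,1]
    - [0,0.05,0,0,1]
    - [0,0.05,0,0,1]
    - [0,0.03,0,0,1]
    - [0,0,0,0,1]
    - [0,0,0,0,1]
    - [0,0,0,0,1]
    - [0,0,0,0,1]
    - [0,0,0,0,1]

```text
clock: 38.85
tcp_pos: [0.5606, -0.039, 0.0498]
orientation: [0.564, 0.426, 0.564, -0.427]
wrist_force: [-3.7, -3.1, -6.0]
finger_gap: 0.0386
```

```bash
python3 st.py
```

```text
clk 38.85 tcp [ 0.5606 -0.039   0.0498] tooly ang 0.2749 x [-0.001 -0.001 -1.   ] F [-3.7 -3.1 -6. ] gap 0.0386 j [-0.21  0.41 -0.28  0.88 -0.    1.08]
 delta cm (pre-turn axes) [ 0.08 -0.07  0.03]
 turn about tool x -0.0001
 delta post-turn [ 0.08 -0.07  0.03]
F tool [ 5.98 -4.35  1.95] M tool [-0.02 -0.4  -1.  ]
```

servo_tool:
  moves:
    - [0,0,0.03,0,1]
    - [0,0,0.03,0,1]
    - [0,0,0.03,0,1]
    - [0,0,0.03,0,1]
    - [0,0,0,0,1]
    - [0,0,0,0,1]
    - [0,0,0,0,1]
    - [0,0,0,0,1]
    - [0,0,0,0,1]
    - [0,0,0,0,1]

```text
clock: 40.1
tcp_pos: [0.5607, -0.0392, 0.0498]
orientation: [0.563, 0.427, 0.564, -0.426]
wrist_force: [-5.1, 0.1, -4.6]
finger_gap: 0.0387
```

```bash
python3 st.py;  python3 - <<'E'
from h import *
S=cam('scene')
a=cv2.resize(S['pixels'][250:330,290:400],None,fx=7,fy=7,interpolation=cv2.INTER_CUBIC);cv2.imwrite('pics/s19.png',a)
W=cam('wrist');save(W,'w19.png')
E
```

```text
clk 40.1 tcp [ 0.5607 -0.0392  0.0498] tooly ang 0.2755 x [-0.001  0.001 -1.   ] F [-5.1  0.1 -4.6] gap 0.0387 j [-0.21  0.41 -0.28  0.88  0.    1.08]
 delta cm (pre-turn axes) [ 0.08 -0.08  0.01]
 turn about tool x 0.0005
 delta post-turn [ 0.08 -0.08  0.01]
F tool [ 4.58 -4.88 -1.49] M tool [-0.11  0.28 -1.08]
```

View pics/s19.png

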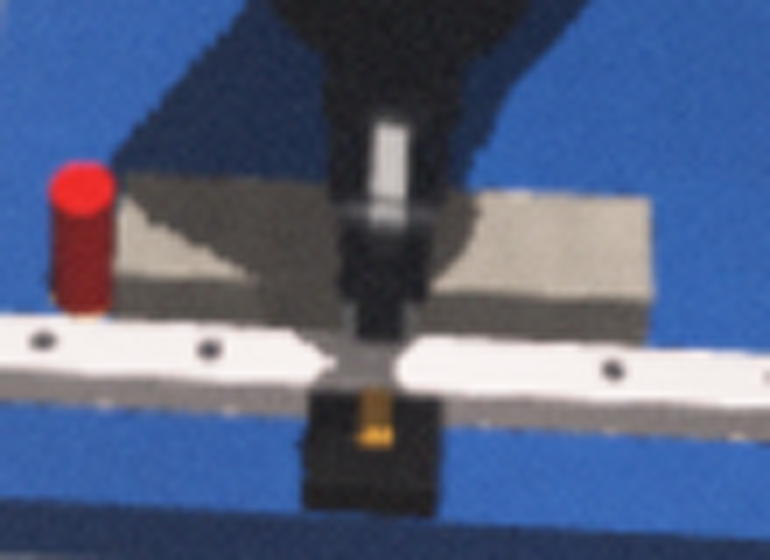

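View pics/w19.png

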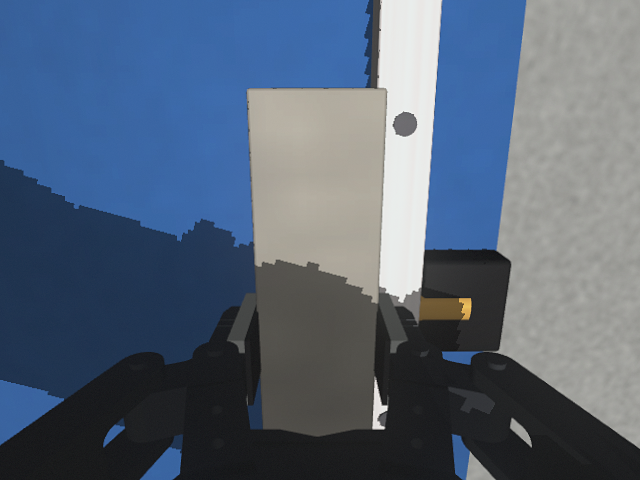

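servo_tool:
  moves:
    - [0,0,0.03,0,1]
    - [0,0,0.03,0,1]
    - [0,0,0.03,0,1]
    - [0,0,0,0,1]
    - [0,0,0,0,1]
    - [0,0,0,0,1]
    - [0,0,0,0,1]
    - [0,0,0,0,1]
    - [0,0,0,0,1]
    - [0,0,0,0,1]

```text
clock: 41.45
tcp_pos: [0.5608, -0.0396, 0.0496]
orientation: [0.563, 0.427, 0.565, -0.426]
wrist_force: [-5.5, 1.3, -5.0]
finger_gap: 0.0387
```

```bash
python3 st.py;  python3 - <<'E'
from h import *
S=cam('scene')
a=cv2.resize(S['pixels'][262:312,290:330],None,fx=14,fy=12,interpolation=cv2.INTER_CUBIC);cv2.imwrite('pics/s20.png',a)
E
```

```text
clk 41.45 tcp [ 0.5608 -0.0396  0.0496] tooly ang 0.2756 x [-0.001  0.002 -1.   ] F [-5.5  1.3 -5. ] gap 0.0387 j [-0.21  0.41 -0.28  0.88  0.    1.08]
 delta cm (pre-turn axes) [ 0.06 -0.07 -0.03]
 turn about tool x 0.0006
 delta post-turn [ 0.06 -0.07 -0.03]
F tool [ 4.99 -4.96 -2.75] M tool [-0.05  0.58 -0.88]
```

View pics/s20.png

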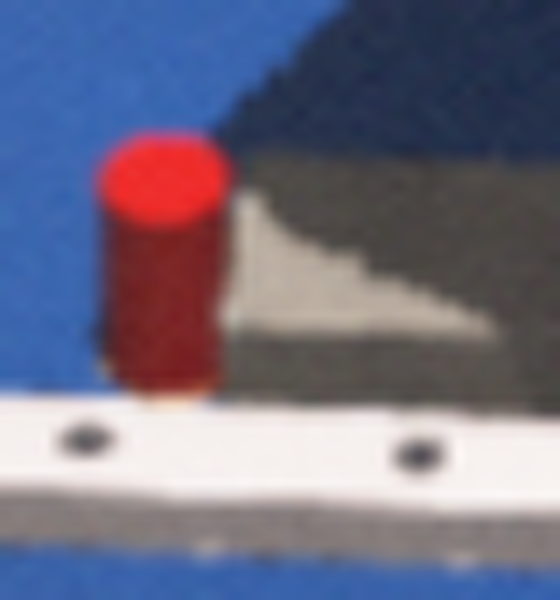

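The end is against the pin, which is upright, and the side is at the fence. Next I'll lower it onto the bed, push into the fence, then press down.

servo_tool:
  moves:
    - [0.03,0,0,0,1]
    - [0.03,0,0,0,1]
    - [0.02,0,0,0,1]
    - [0,0.05,0,0,1]
    - [0,0.05,0,0,1]
    - [0,0.05,0,0,1]
    - [0,0.05,0,0,1]
    - [0,0,0,0,1]
    - [0,0,0,0,1]
    - [0,0,0,0,1]

```text
clock: 42.75
tcp_pos: [0.5609, -0.0398, 0.0493]
orientation: [0.563, 0.426, 0.565, -0.427]
wrist_force: [-11.3, -1.7, 2.3]
finger_gap: 0.0389
```

```bash
python3 st.py
```

```text
clk 42.75 tcp [ 0.5609 -0.0398  0.0493] tooly ang 0.2752 x [-0.004  0.    -1.   ] F [-11.3  -1.7   2.3] gap 0.0389 j [-0.21  0.41 -0.28  0.88 -0.    1.08]
 delta cm (pre-turn axes) [ 0.03 -0.08 -0.06]
 turn about tool x 0.0002
 delta post-turn [ 0.03 -0.08 -0.06]
F tool [ -2.24 -11.33  -1.4 ] M tool [-0.13  0.28 -2.26]
```

servo_tool:
  moves:
    - [0.03,0,0,0,1]
    - [0.03,0,0,0,1]
    - [0.03,0,0,0,1]
    - [0.03,0,0,0,1]
    - [0.02,0.02,0,0,1]
    - [0,0.02,0,0,1]
    - [0,0,0,0,1]
    - [0,0,0,0,1]
    - [0,0,0,0,1]
    - [0,0,0,0,1]

```text
clock: 44.0
tcp_pos: [0.5609, -0.0398, 0.0491]
orientation: [0.563, 0.426, 0.565, -0.428]
wrist_force: [-15.0, -1.2, 12.9]
finger_gap: 0.0386
```

```bash
python3 st.py;  python3 - <<'E'
from h import *
S=cam('scene');save(S,'s21f.png')
a=cv2.resize(S['pixels'][250:330,290:400],None,fx=7,fy=7,interpolation=cv2.INTER_CUBIC);cv2.imwrite('pics/s21.png',a)
W=cam('wrist');save(W,'w21.png')
E
```

```text
clk 44.0 tcp [ 0.5609 -0.0398  0.0491] tooly ang 0.2752 x [-0.004 -0.    -1.   ] F [-15.   -1.2  12.9] gap 0.0386 j [-0.21  0.41 -0.28  0.88 -0.    1.08]
 delta cm (pre-turn axes) [ 0.01 -0.08 -0.05]
 turn about tool x 0.0002
 delta post-turn [ 0.01 -0.08 -0.05]
F tool [-12.83 -14.77  -2.95] M tool [-0.15  0.53 -3.02]
```

View pics/s21.png

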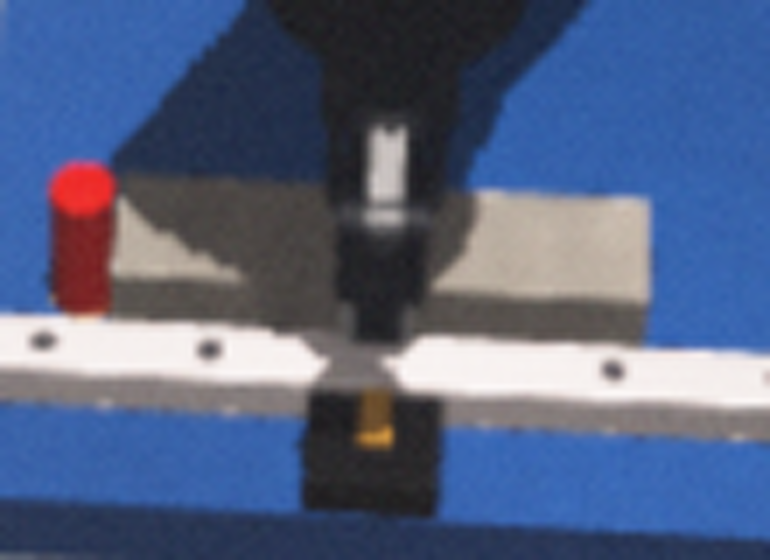

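View pics/w21.png

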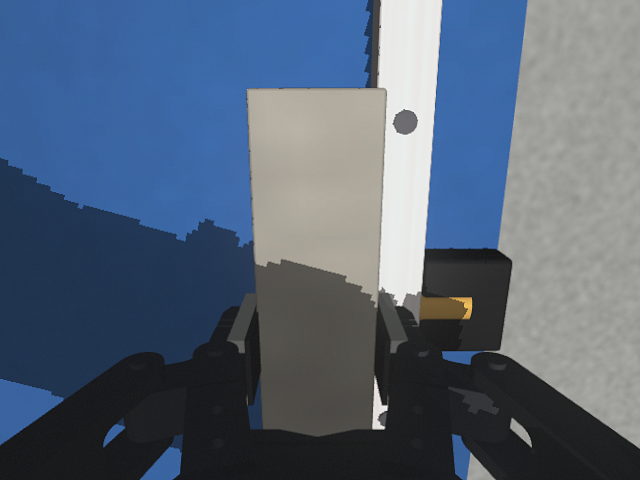

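servo_tool:
  moves:
    - [0.02,0,0.03,0,1]
    - [0.02,0,0.03,0,1]
    - [0,0,0,0,1]
    - [0,0,0,0,1]
    - [0,0,0,0,1]
    - [0,0,0,0,1]
    - [0,0,0,0,1]
    - [0,0,0,0,1]
    - [0,0,0,0,1]
    - [0,0,0,0,1]

```text
clock: 45.35
tcp_pos: [0.5609, -0.0398, 0.0491]
orientation: [0.563, 0.426, 0.565, -0.427]
wrist_force: [-16.3, 0.4, 15.3]
finger_gap: 0.0388
```

```bash
python3 st.py;  python3 - <<'E'
from h import *
S=cam('scene')
a=cv2.resize(S['pixels'][262:312,290:330],None,fx=14,fy=12,interpolation=cv2.INTER_CUBIC);cv2.imwrite('pics/s22.png',a)
T=cam('top')
a=cv2.resize(T['pixels'][170:215,285:335],None,fx=14,fy=12,interpolation=cv2.INTER_CUBIC);cv2.imwrite('pics/t22.png',a)
E
```

```text
clk 45.35 tcp [ 0.5609 -0.0398  0.0491] tooly ang 0.2754 x [-0.004  0.001 -1.   ] F [-16.3   0.4  15.3] gap 0.0388 j [-0.21  0.41 -0.28  0.88 -0.    1.08]
 delta cm (pre-turn axes) [ 0.01 -0.08 -0.06]
 turn about tool x 0.0004
 delta post-turn [ 0.01 -0.08 -0.06]
F tool [-15.26 -15.6   -4.79] M tool [-0.03  0.94 -3.22]
```

View pics/s22.png

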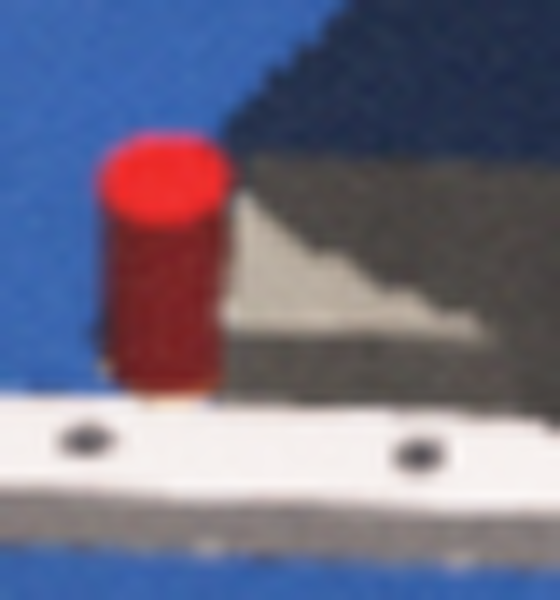

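View pics/t22.png

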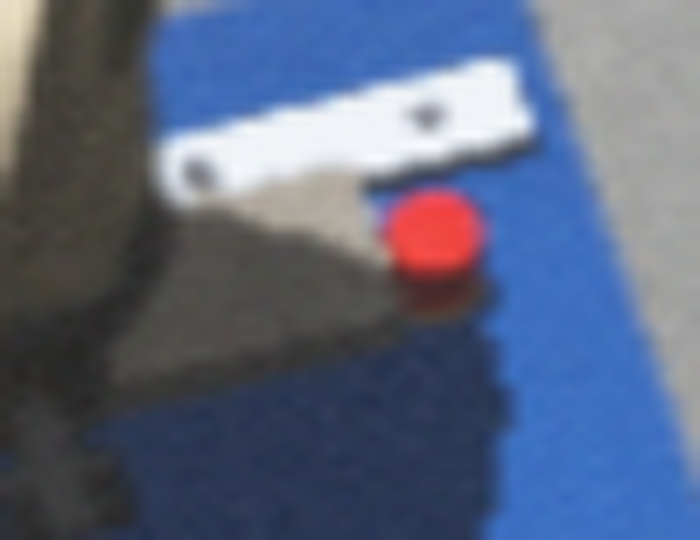

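Run:
```python
from h import *
print(order.hand_in()); s=env.get_state(); print(s['clock'],s['wrist_force'],s['finger_gap'])
```

```text
the job is handed in; nothing more can be done
None
the job is handed in; nothing more can be done
```

I put the red pin in the brass-ringed hole and let go of it. Then I gripped the prism, brought its end to the pin and its long side to the fence, and handed in at about 45.5 s while still holding it there.

**Last checks**
- **Forces:** the wrist read 15.6 N into the fence and 15.3 N down, plus about 4.8 N toward the pin. The transducer spring (about 3 N) and bed friction take part of the fence push, so I left it above 10 N. Fence friction also takes some of the downward push.
- **Flush on the fence:** the prism stopped moving when I pushed harder. The twisting moment about the vertical was almost zero (0.03 N m), which fits contact along the whole side. I had no direct reading of the transducer, so this rests on force and position.
- **Pin:** in the scene and top pictures it stands upright with its shoulder on the ring, and no gap to the prism end can be seen. The estimates of the prism's position along the fence agree only to about 0.5 mm, so a gap smaller than that cannot be ruled out.
- **Other things:** nothing else on the bench was touched, as far as the forces and pictures show.

**What went wrong on the way:** while I slid the slightly lifted prism along the pin, the pin leaned over. I backed off about 2 mm, saw it drop upright again, and made the approach a second time.

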